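Change over the ring-drying booth

TASK

The lacquered rings in the small clear booth are dry. Raise its sash all the way, turn the turntable so that the ring stands come out to the front, and set every one of them upright on the floor of the wooden tray; stand the T-shaped earring stand from the dark slate upright on the turntable and turn it round until it is well inside the booth behind the sash; then gently lower the sash fully and leave it shut. Do not shift the other things on the bench.

Things in the scene. Friction and masses are not known exactly. Their poses are not given: they have to be found in the camera images.
- turntable_center (a point): point on the axis of a plywood turntable, on its floor, 30 mm above the bench; axes are the booth's: x into the booth, y to its left, z up. The turntable is a round tray of 155 mm outer radius with a rim wall 8 mm thick, 30 mm high over its floor (rim top 60 mm above the bench, underside 18 mm). Its front part is in the open, its back part inside the booth
- booth: clear-walled drying booth, fixed; origin on the bench under the turntable's axis, x into the booth. The sash plane is at x = +30 mm and crosses the turntable; behind it clear walls and a clear roof, 400 mm wide, 165 mm high, back wall at x = 278 mm. Sash guide posts at x = 30, y = -198 and +198 mm, 245 mm high
- turntable (a joint): angle of the turntable, rad, grows anticlockwise seen from above; it turns freely and endlessly either way, with hardly any friction
- sash (a joint): height of the clear vertical sash above its shut position, m: 0 shut, 0.08 fully up (both stops). It stays where it is left: about 10 N lifts it, 3 N pushes it down. Shut, its lower edge is 64 mm above the bench, just over the turntable's rim, so that no stand can pass under it; fully up, all of them pass
- sash_handle (a point): centre of the sash's handle: a dark level bar 140 mm long (along the booth's y), 14 by 14 mm, on two posts 64 mm either side of its centre, with 31 mm free between the bar and the sash's top edge below; nothing above it; 202 mm above the bench when shut, 282 mm when fully up
- ring_stand1: ring display stand: round base 52 mm across and 14 mm thick, on it an upright round stem 26 mm across, 66 mm tall in all, a brass ring low on the stem; origin at the centre of its underside, z up along the stem; starts on the turntable inside the booth; absent (None) in some starts
- ring_stand2: ring display stand: round base 52 mm across and 14 mm thick, on it an upright round stem 26 mm across, 66 mm tall in all, a brass ring low on the stem; origin at the centre of its underside, z up along the stem; starts on the turntable inside the booth; absent (None) in some starts
- ring_stand3: ring display stand: round base 52 mm across and 14 mm thick, on it an upright round stem 26 mm across, 66 mm tall in all, a brass ring low on the stem; origin at the centre of its underside, z up along the stem; starts on the turntable inside the booth; absent (None) in some starts
- tray: shallow wooden tray, fixed, 240 mm (its x) by 130 mm (its y), 25 mm high, walls 5 mm, floor 5 mm thick; origin at the centre of its underside
- bar_stand: T-shaped brass earring stand: square wooden base 54 mm, 14 mm thick, a 12 mm square post and on top a bar 60 mm long (along its y), 12 mm wide, 14 mm high, 76 mm tall in all, the bar's middle at 69 mm; origin at the centre of its underside, z up; starts on the dark slate, a fixed slab 140 mm square and 12 mm thick
- gift_box1: bystander: white box 85 x 60 x 30 mm
- gift_box2: bystander: white box 90 x 70 x 35 mm
- bench_block: bystander: steel bench block 75 x 75 x 25 mm
- amber_jar: bystander: amber jar 52 mm across, 75 mm tall
- brass_cup: bystander: brass cup 56 mm across, 45 mm tall
- mallet: bystander: hammer 220 mm long, lying
- white_tub: bystander: white tub 76 mm across, 40 mm tall
Not all that is in view belongs to the job. What is shaped like the bar_stand but blue is not meant.

How it is judged (in metres and radians):
On the way, in this order (a step that is already met when the one before it is completed fails the run):
1. the sash is raised all the way (within 10 mm of its upper stop) (value of joint sash above 0.07 m), for 0.2 s.
2. every ring stand stands in the tray, and the T-shaped stand stands on the turntable well inside the booth (x of ring_stand1 in the frame of tray between -0.105 and 0.105 m and y of ring_stand1 in the frame of tray between -0.05 and 0.05 m and z of each of ring_stand1, ring_stand2, ring_stand3 in the frame of tray below 0.012 m and angle between each of ring_stand1, ring_stand2, ring_stand3, bar_stand's own z axis and vertical below 0.1 rad and linear speed of each of ring_stand1, ring_stand2, ring_stand3, bar_stand below 0.05 m/s and x of ring_stand2 in the frame of tray between -0.105 and 0.105 m and y of ring_stand2 in the frame of tray between -0.05 and 0.05 m and x of ring_stand3 in the frame of tray between -0.105 and 0.105 m and y of ring_stand3 in the frame of tray between -0.05 and 0.05 m and x of bar_stand in the frame of turntable_center above 0.055 m and horizontal distance between bar_stand and turntable_center below 0.125 m and z of bar_stand in the frame of turntable_center between -0.008 and 0.008 m), for 0.3 s.
At the end, for the whole second after the job is handed in: every ring stand is upright (within 6 degrees) on the tray's floor, its middle at least 15 mm inside the tray's outer sides; the T-shaped stand is upright on the turntable's floor, its middle at least 25 mm behind the sash plane; the sash is shut to within 6 mm; all at rest (all of step 2 and value of joint sash below 0.006 m and velocity of joint turntable between -0.1 and 0.1 rad/s); the robot touches nothing.
It fails at once if a bystander is moved by more than 30 mm (distance of any of gift_box1, gift_box2, bench_block, amber_jar, brass_cup, mallet, white_tub from where it was at the start of the episode above 0.03 m).
It fails at once if the sash is slammed down (faster than 0.5 m/s) (velocity of joint sash below -0.5 m/s).
Of ring_stand1, ring_stand2, ring_stand3 only 2 to 3 are there at a start; the rules pass over those that are not, and their reading is None.
At some moment in a run one of bar_stand may be knocked a few centimetres aside while the robot is not near it.
Once in a run the grip may slacken for a moment while it holds something.
It also fails if it takes over 210 s, if anything falls off the work surface, if the arm or the gripper's body presses on something with over 40 N, if the wrist force passes 120 N, or if a joint passes its speed limit or range.

ROBOT

A 6-joint arm with a two-finger parallel gripper is mounted at the origin on the work surface. World frame = base frame: x ahead of the robot, y to its left, z up, the work surface at z = 0. Lengths are in mm, angles in rad, forces in N, time in s.
With the tool pointing down it reaches from about 350 to 975 mm from the base axis. Payload 7.1 kg.
Tool frame: the origin (TCP) lies midway between the tips of the shut fingers; the grasp point (between the pads) lies 19 mm behind it; z points along the fingers, y is the line along which they close (so a half turn about z gives the same grasp; the last joint's range is limited). The gripper opens to 88 mm and grips with 3 to 60 N. Pads are 20 mm wide; open, the fingers measure 115 mm over their backs; the gripper's body (75 mm by 178 mm) begins 61 mm behind the grasp point.
Start: joints at [-1.141, 0.423, 1.63, -0, 1.089, -0.019], TCP at [271.192, -563.08, 185.575] pointing down, gripper open.
Joint ranges: [-3, 3], [-0.9, 2.11], [0.09, 2.58], [-1.31, 4.45], [0.11, 2.69], [-2.54, 2.54]. Speed limits (rad/s): [2.39, 2.39, 3.01, 3.14, 3.14, 3.14].

INTERFACE

Orientations are given as a rotation vector (axis times angle).
In Python, from workcell import ctrl gives the robot as it stands. The module is installed in compiled form; this text tells all that it offers.
- The arm moves only by the tool apply_moves, never from a script. Its argument "targets" is a list of rows, each a list of 3 entries, a list of its own where there are three numbers: the opening, from -1 (shut) to 1 (fully open), then the shift along the tool's x, y, z normalised to -1 to 1, where 1 is 5 cm, then the turn, a rotation vector about the tool's x, y, z normalised to -1 to 1, where 1 is 90 degrees. In form: [[jaw, [x, y, z], [wx, wy, wz]], ...]. A call has 1 to 8 rows; each row shifts and turns the commanded pose from where the row before left it, along the tool's axes as they then stand; what a row does not reach is not made up. A row lasts 1/8 s, in which the tool goes at most 62.5 mm and 10.7 degrees, less where a joint would pass 70% of its speed; a pose out of reach is approached as far as the arm can. A call with a number of a shift or a turn outside -1 to 1 is refused whole. A call with a gripper value outside its range is refused whole. The fingers move at their own pace and stop on an object; the grip force is fixed at half the most. Time passes only in rows, so rows that do not move let the fingers close. It gives the time, the measured TCP pose, the force, the opening and the grip force at its end, in the units of the state.
- ctrl.get_obs(): the state, without advancing time (a new reading comes with each control period).
- ctrl.get_image(name): name is "scene" or "top"; returns a dict with "pixels" (480x640x3 uint8, blue, green, red), "camera_matrix" (3x3 intrinsics, pixels), "k1" (the pictures are not rectified: a ray, as slopes to the right and down, at radius r is drawn at 1 + k1 r^2 times it, then the intrinsics apply), "view" (4x4, takes a point from world to camera coordinates). Camera axes: x right, y down, z forward; pixel columns grow to the right and rows downward; lengths in mm; the calibration is good to about 2 mm. A picture is of the moment at which its call begins. There is no depth.
- ctrl.close_job(): hands the job in; it is judged then, once.
Trained networks look in the newest picture that a camera, given by its name, has taken for a name from the list of things; names that differ only in an ending like _2 or _b are one class to them, and where a whole thing is asked for, a point or a joint stands for the part that bears it (a point fixed in the world has none). Each returns a list of dicts, best first, with "score" (0 to 1); they miss things now and then, are a little off and sometimes report something else, mostly with a low value. They report only what shows in the picture. A call takes as long as a camera call. They do not tell look-alikes from the thing itself.
- ctrl.masks_of(label, camera): "region" (480x640 bool, what is visible of it) and "bbox" ([left, top, right, bottom] in pixels, round what is visible of it).
- ctrl.pinpoint(label, camera): "xy" ([column, row] in pixels: a listed point, or the origin of a listed thing).
The state is a dict: "t": time; "qpos": joint angles; "qvel": joint speeds; "joint_torque": joint torques, N m; "ee_pos": TCP position; "orientation": TCP orientation; "ft_force": force on the tool from outside, world axes, zero at the start; "moment": the same for the moment, N m; "width": finger opening in mm; "grasp_force": force on a finger pad.
Only numpy, scipy, OpenCV 4.12 (cv2) and the standard library are available. Lean on these libraries where they do the work, as an engineer would, in place of code of your own. Each camera call takes 0.05 s, during which the arm holds its last target. There are 200 camera calls.

## Working session

There is one attempt and no reset: what is moved stays moved. The work goes in short steps, Python scripts to look and compute and a tool call to move; the robot and the scene stay as the last step left them, time stands still between calls to the robot, and variables do not carry over. Pictures are saved under pics/ and viewed, at most 14 in all, crops included, and the job is handed in when it is done.

Besides the shell and the picture viewer there is one more tool, called after ">>>" as name(argument=value, ...) on one line, values as JSON. apply_moves: Moves the arm, as the interface text tells. Scaled input: -1 to 1 covers 5 cm each way for a shift and 90 degrees each way for a turn. Its arguments: {"type":"object","properties":{"targets":{"type":"array"}},"required":["targets"]}

```bash
mkdir -p pics
cat > h.py <<'E'
import numpy as np, cv2
from scipy.spatial.transform import Rotation as R
from workcell import ctrl
def ray(im,px):
    K=np.array(im["camera_matrix"]);k=im["k1"];V=np.array(im["view"])
    d=np.array([(px[0]-K[0,2])/K[0,0],(px[1]-K[1,2])/K[1,1]]);u=d.copy()
    for _ in range(30): u=d/(1+k*(u@u))
    r=V[:3,:3].T@np.array([u[0],u[1],1]);o=-V[:3,:3].T@V[:3,3]
    return o,r/np.linalg.norm(r)
def atz(im,px,z):
    o,r=ray(im,px);return o+r*(z-o[2])/r[2]
def tri(a,pa,b,pb):
    o1,r1=ray(a,pa);o2,r2=ray(b,pb)
    s=np.linalg.lstsq(np.stack([r1,-r2],1),o2-o1,rcond=None)[0]
    p,q=o1+s[0]*r1,o2+s[1]*r2
    return (p+q)/2,np.linalg.norm(p-q)
def proj(im,P):
    K=np.array(im["camera_matrix"]);V=np.array(im["view"]);c=V[:3,:3]@np.array(P)+V[:3,3]
    u=c[:2]/c[2];u=u*(1+im["k1"]*(u@u));return K[:2,:2]@u+K[:2,2]
E
python3 - <<'E'
from h import *
np.set_printoptions(precision=1,suppress=True)
I={c:ctrl.get_image(c) for c in("scene","top")}
for c in I:
    cv2.imwrite(f"pics/{c}0.png",I[c]["pixels"])
    V=np.array(I[c]["view"]);print(c,-V[:3,:3].T@V[:3,3],V[:3,:3].tolist(),I[c]["camera_matrix"],I[c]["k1"])
for n in "turntable_center sash_handle ring_stand1 tray bar_stand booth turntable gift_box1 bench_block amber_jar brass_cup mallet white_tub".split():
    for c in I:
        print(n,c,[(np.round(d["xy"],1).tolist(),round(d["score"],2),atz(I[c],d["xy"],0)[:2].round().tolist()) for d in ctrl.pinpoint(n,c)])
o=ctrl.get_obs();print(o)
E
```

```text
scene [ 757.  -302.5 1192.1] [[0.738677551671272, 0.6740417707288404, -0.0048131039532361515], [0.6229755300440247, -0.6854063643554915, -0.3769875391406907], [-0.2574042805069518, 0.275473786436599, -0.9262058245136344]] [[452.    0.  318.5]
 [  0.  452.  239.3]
 [  0.    0.    1. ]] -0.10052069260790579
top [ 197.    -0.4 1582.2] [[-0.02477859101727982, -0.999650325797037, -0.009232960580249293], [-0.9849402427210731, 0.02599271125659051, -0.17093009457110112], [0.17111031440492544, 0.004858507529022553, -0.9852398972883905]] [[568.2   0.  320. ]
 [  0.  568.2 232.6]
 [  0.    0.    1. ]] 0.0572813042412762
turntable_center scene [([294.7, 431.6], 0.63, [728.0, -366.0])]
turntable_center top [([315.9, 183.6], 0.82, [615.0, 16.0])]
sash_handle scene [([380.7, 272.3], 0.56, [620.0, 95.0])]
sash_handle top [([313.1, 153.3], 0.67, [705.0, 22.0]), ([123.8, 231.1], 0.63, [491.0, 560.0])]
ring_stand1 scene []
ring_stand1 top []
tray scene [([466.1, 221.3], 0.67, [707.0, 384.0]), ([396.0, 177.0], 0.66, [462.0, 361.0])]
tray top [([193.4, 240.9], 0.84, [457.0, 364.0])]
bar_stand scene [([162.7, 283.8], 0.93, [195.0, -338.0]), ([207.9, 347.9], 0.89, [418.0, -371.0]), ([442.1, 142.5], 0.74, [492.0, 559.0]), ([156.9, 340.6], 0.73, [304.0, -452.0]), ([190.8, 303.0], 0.56, [295.0, -320.0]), ([360.4, 287.8], 0.31, [607.0, 23.0]), ([380.6, 269.9], 0.15, [615.0, 100.0])]
bar_stand top [([454.8, 246.2], 0.83, [423.0, -369.0]), ([488.1, 289.3], 0.82, [301.0, -452.0]), ([441.4, 292.7], 0.59, [294.0, -324.0])]
booth scene [([359.2, 285.2], 0.66, [600.0, 27.0])]
booth top [([310.2, 183.6], 0.9, [615.0, 32.0])]Traceback (most recent call last):
  File "<stdin>", line 9, in <module>
ValueError: it knows: amber_jar, bar_stand, bench_block, booth, brass_cup, gift_box, mallet, ring_stand, sash_handle, tray, turntable_center, white_tub
```

View pics/scene0.png

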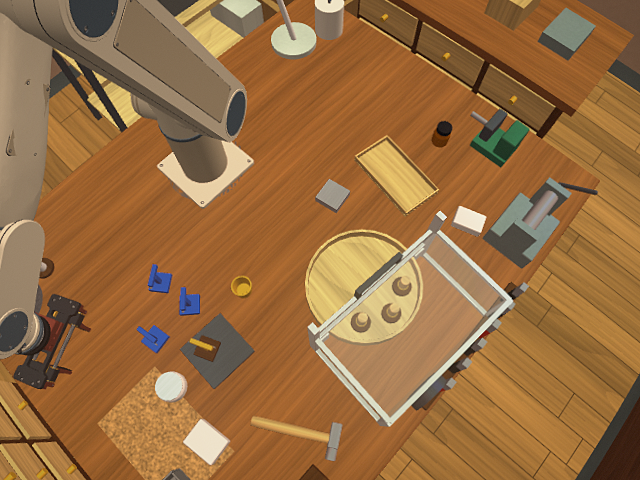

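View pics/top0.png

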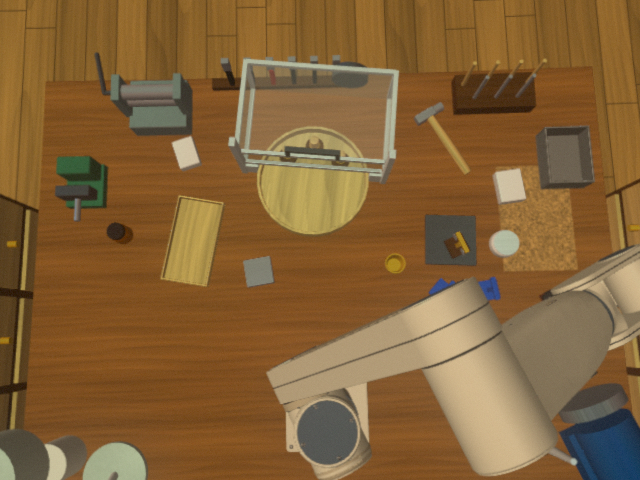

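Scene view: three ring stands behind the sash at (402,286), (392,313), (361,321), and the handle at (380,270). The tray is at (397,175). Candidates for the T-stand are the brass/brown one on the slate at (206,347), and blue ones at (160,280), (189,301) and (152,338). I choose (206,347), which is at (457,243) in the top view.

Run:
```python
from h import *
np.set_printoptions(precision=1,suppress=True)
I={c:ctrl.get_image(c) for c in("scene","top")}
for n in "sash_handle ring_stand tray bar_stand turntable_center".split():
    for c in I:
        for d in ctrl.masks_of(n,c):
            m=d["region"].astype(np.uint8);ys,xs=np.nonzero(m)
            if len(xs)<5: continue
            r=cv2.minAreaRect(np.stack([xs,ys],1).astype(np.float32))
            print(n,c,round(d["score"],2),np.round(d["bbox"]),len(xs),"cen",xs.mean().round(1),ys.mean().round(1),"box",cv2.boxPoints(r).round(1).tolist())
    for c in I: print("  pin",c,[(np.round(d["xy"],1).tolist(),round(d["score"],2)) for d in ctrl.pinpoint(n,c)])
a=I["scene"]["pixels"][200:380,140:460];b=I["top"]["pixels"][50:300,150:490]
A=cv2.resize(a,(800,450),interpolation=cv2.INTER_CUBIC);cv2.imwrite("pics/a1.png",A)
B=cv2.resize(b,(800,588),interpolation=cv2.INTER_CUBIC);cv2.imwrite("pics/b1.png",B)
```

```text
sash_handle scene 0.61 [322. 230. 429. 332.] 1016 cen 374.7 280.1 box [[315.70001220703125, 325.29998779296875], [424.0, 225.60000610351562], [431.70001220703125, 234.0], [323.3999938964844, 333.70001220703125]]
sash_handle top 0.62 [242. 148. 385. 173.] 2476 cen 312.2 159.5 box [[239.10000610351562, 163.60000610351562], [240.6999969482422, 141.5], [385.70001220703125, 152.39999389648438], [384.1000061035156, 174.5]]
  pin scene [([380.2, 268.3], 0.67)]
  pin top [([311.2, 151.8], 0.86)]
  pin scene [([359.6, 286.5], 0.54)]
  pin top [([500.4, 242.2], 0.17)]
tray scene 0.7 [356. 140. 438. 217.] 3371 cen 396.2 175.2 box [[352.29998779296875, 157.89999389648438], [386.20001220703125, 128.39999389648438], [439.79998779296875, 189.8000030517578], [405.8999938964844, 219.39999389648438]]
tray top 0.72 [160. 194. 227. 288.] 4116 cen 192.9 240.9 box [[160.3000030517578, 278.29998779296875], [177.3000030517578, 193.3000030517578], [225.1999969482422, 202.8000030517578], [208.1999969482422, 287.79998779296875]]
  pin scene []
  pin top [([194.3, 241.4], 0.73)]
bar_stand scene 0.91 [180. 287. 
[... 1862 characters left out ...]
157.1, 339.4], 0.94), ([211.1, 347.4], 0.76), ([163.3, 282.7], 0.62), ([191.6, 303.5], 0.6)]
  pin top [([455.4, 244.8], 0.78), ([439.1, 291.5], 0.73), ([485.0, 291.5], 0.56)]
turntable_center scene 0.96 [303. 213. 516. 427.] 26739 cen 396.4 314.2 box [[265.5, 292.0], [408.20001220703125, 172.10000610351562], [529.2999877929688, 316.29998779296875], [386.6000061035156, 436.20001220703125]]
turntable_center top 0.93 [229.  61. 400. 239.] 23319 cen 314.7 138.6 box [[225.1999969482422, 233.60000610351562], [230.5, 58.20000076293945], [397.79998779296875, 63.29999923706055], [392.5, 238.6999969482422]]
  pin scene [([362.3, 286.5], 0.77)]
  pin top [([313.4, 183.3], 0.8), ([191.5, 153.8], 0.28)]
```

View pics/a1.png

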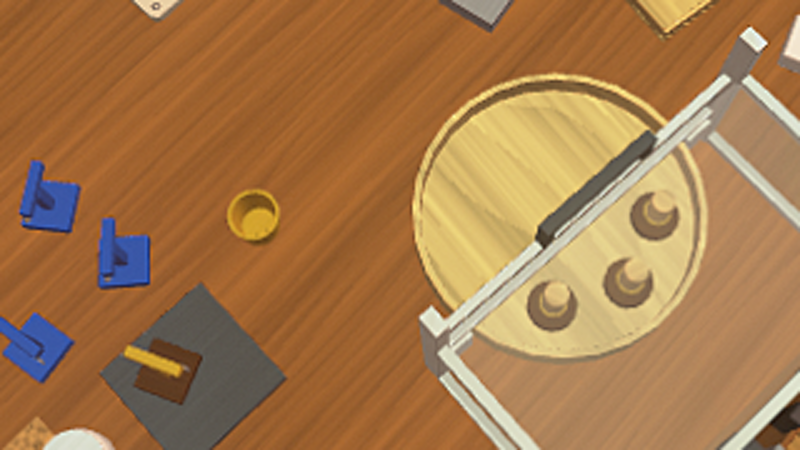

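View pics/b1.png

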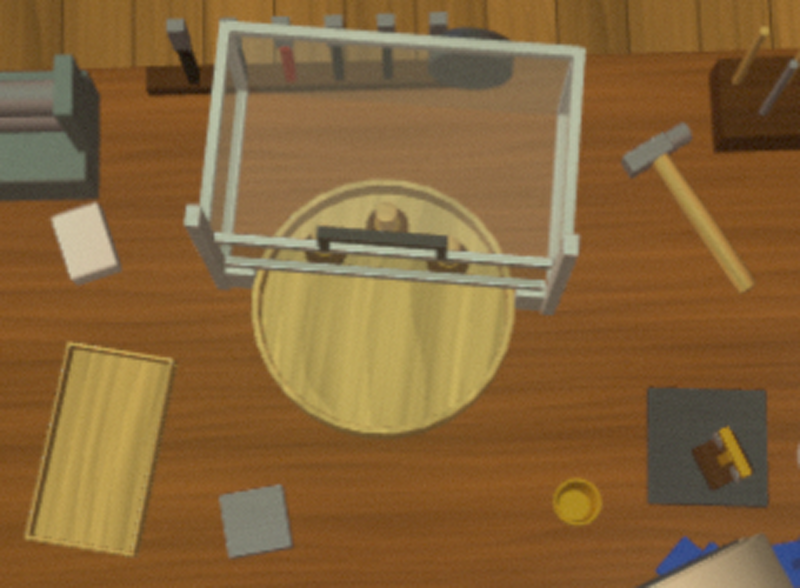

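Crops show the T-stand with a brass bar and brown base on the slate, and three ring stands with no others in sight. Now for the positions.

Run:
```python
from h import *
np.set_printoptions(precision=1,suppress=True)
S=ctrl.get_image("scene");T=ctrl.get_image("top")
s=lambda x,y:(140+x/2.5,200+y/2.5)
t=lambda x,y:(150+x*.425,50+y*.425)
def p(n,a,b): q,e=tri(S,s(*a),T,t(*b));print(n,q,"gap",e.round(1));return q
L=p("post+",(754,40),(195,213));Rr=p("post-",(433,318),(571,243))
h1=p("h+",(650,138),(319,234));h2=p("h-",(545,236),(446,243))
for q in((L,Rr),(h1,h2)):
    d=q[0]-q[1];print(" mid",(q[0]+q[1])/2,"len",np.linalg.norm(d),"booth yaw",np.degrees(np.arctan2(-d[0],d[1])))
p("bar",(154,361),(737,453));b1=p("barA",(126,351),(727,430));b2=p("barB",(186,370),(746,475))
p("cup",(254,203),(577,502))
print("bar base",atz(S,s(168,371),26),atz(T,t(720,460),26))
for n,a,b in(("r1",(662,200),(654,215)),("r2",(637,264),(628,282)),("r3",(558,290),(552,305))):
    print(n,"top",atz(S,s(*a),96)[:2],"base",atz(S,s(*b),44)[:2])
p("r2 top",(637,264),(386,212))
c=np.array([atz(T,t(*q),25)[:2] for q in((69,343),(173,358),(134,554),(27,539))]);print("tray",c.tolist(),c.mean(0))
c=np.array([atz(T,t(*q),12)[:2] for q in((649,388),(766,390),(768,506),(648,503))]);print("slate",c.tolist(),c.mean(0))
def circ(P):
    P=np.array(P);A=np.c_[2*P,np.ones(len(P))];x=np.linalg.lstsq(A,(P**2).sum(1),rcond=None)[0];return x[:2],np.sqrt(x[2]+x[:2]@x[:2])
print(circ([atz(S,s(*q),60)[:2] for q in((413,215),(545,75),(707,220),(430,145),(660,108),(590,358),(440,290))]))
print(circ([atz(T,t(*q),60)[:2] for q in((252,305),(383,433),(514,305),(290,395),(477,395),(380,181),(296,215))]))
o=ctrl.get_obs();print(o["t"],o["ee_pos"],R.from_rotvec(o["orientation"]).as_matrix())
```

```text
post+ [665.5 215.3 243.1] gap 2.0
post- [ 620.4 -175.9  246.4] gap 0.1
h+ [650.3  87.9 208.1] gap 0.6
h- [638.3 -47.7 203. ] gap 0.7
 mid [642.9  19.7 244.8] len 393.77315461879726 booth yaw -6.579794457157172
 mid [644.3  20.1 205.5] len 136.21635394010897 booth yaw -5.093099687121136
bar [ 421.9 -372.4   77.4] gap 3.0
barA [ 428.8 -360.9  162.1] gap 35.0
barB [ 417.4 -380.9   -6.2] gap 48.8
cup [ 372.8 -190.7   61.9] gap 4.5
bar base [ 425.3 -371.3   26. ] [ 421.2 -366.3   26. ]
r1 top [689.3  88.5] base [690.1  88.3]
r2 top [712.1  19.8] base [715.1  14. ]
r3 top [670.8 -52.8] base [672.3 -57. ]
r2 top [711.5  17.8  98.6] gap 2.8
tray [[582.7412710320831, 399.71322675281834], [561.2207289891377, 275.81651936129316], [328.8293664748608, 319.978814698216], [349.72814485888154, 444.1672877167969]] [455.6 359.9]
slate [[512.2135997214186, -291.20853362592715], [505.9827878049929, -429.34697922603164], [367.40763309035174, -421.7228729848565], [374.35108928393413, -282.20558403645447]] [ 440.  -356.1]
(array([615.5,  23.5]), np.float64(154.51447351073182))
(array([609.9,  22.9]), np.float64(152.7954687660773))
1.9 [ 271.2 -563.1  185.6] [[ 0.9  0.4  0. ]
 [ 0.4 -0.9 -0. ]
 [-0.   0.  -1. ]]
```

```bash
cat >> h.py <<'E'
def down(psi):
    c,s=np.cos(np.radians(psi)),np.sin(np.radians(psi));return R.from_matrix([[c,s,0],[s,-c,0],[0,0,-1]])
def state():
    o=ctrl.get_obs();r=R.from_rotvec(o["orientation"]);m=r.as_matrix()
    return o,np.array(o["ee_pos"],float),r,np.degrees(np.arctan2(m[1,0],m[0,0]))
def plan(wps,step=45,ang=9):
    """wps: (x,y,z,psi,jaw[,extra hold rows]); prints rows in tool units"""
    o,p,r,psi=state();print("t",o["t"],"at",p.round(1),"psi",round(psi,1),"w",o["width"],"gf",o["grasp_force"],"F",np.round(o["ft_force"],1))
    out=[]
    for w in wps:
        q=np.array(w[:3],float);d=(w[3]-psi+180)%360-180;n=max(1,int(np.ceil(max(np.linalg.norm(q-p)/step,abs(d)/ang))))
        p0,ps0=p.copy(),psi
        for k in range(1,n+1):
            pt=p0+(q-p0)*k/n;rt=down(ps0+d*k/n)
            sh=(r.inv().apply(pt-p)/50).round(3);tw=((r.inv()*rt).as_rotvec()/(np.pi/2)).round(3)
            out.append([w[4],[float(x)+0. for x in sh],[float(x)+0. for x in tw]])
            p=p+r.apply(sh*50);r=r*R.from_rotvec(tw*np.pi/2)
        psi=ps0+d
        for _ in range(w[5] if len(w)>5 else 0): out.append([w[4],[0,0,0],[0,0,0]])
    for i in range(0,len(out),8): print(str(out[i:i+8]).replace(" ","").replace("0.0,","0,").replace("-0,","0,"))
E
python3 - <<'E'
from h import *
plan([(300,-480,300,30,1),(643,20,300,84,1),(643,20,240,84,1,1)])
E
```

```text
t 1.9 at [ 271.2 -563.1  185.6] psi 25.7 w 87.79934872645869 gf 0.0 F [ 0.4 -0.3  0.4]
[[1,[0.31,-0.312,-0.572],[0,0,-0.012]],[1,[0.316,-0.306,-0.572],[0,0,-0.012]],[1,[0.321,-0.3,-0.572],[0,0,-0.012]],[1,[0.327,-0.293,-0.572],[0,0,-0.012]],[1,[0.782,-0.373,0.0],[0,0,-0.042]],[1,[0.804,-0.321,0.0],[0,0,-0.043]],[1,[0.825,-0.266,0.0],[0,0,-0.043]],[1,[0.84,-0.209,0.0],[0,0,-0.043]]]
[[1,[0.853,-0.152,0.0],[0,0,-0.043]],[1,[0.861,-0.095,0.0],[0,0,-0.043]],[1,[0.866,-0.036,0.0],[0,0,-0.043]],[1,[0.866,0.023,0.0],[0,0,-0.042]],[1,[0.862,0.079,0.0],[0,0,-0.043]],[1,[0.855,0.138,-0.001],[0,0,-0.043]],[1,[0.845,0.195,0.0],[0,0,-0.043]],[1,[0.828,0.251,0.0],[0,0,-0.043]]]
[[1,[0.811,0.307,0.0],[0,0,-0.043]],[1,[0.787,0.361,0.0],[0,0,-0.043]],[1,[0,0,0.6],[0,0,0.0]],[1,[0,0,0.6],[0,0,0.0]],[1,[0,0,0],[0,0,0]]]
```

>>> apply_moves(targets=[[1,[0.31,-0.31,-0.57],[0,0,-0.012]],[1,[0.32,-0.31,-0.57],[0,0,-0.012]],[1,[0.32,-0.3,-0.57],[0,0,-0.012]],[1,[0.33,-0.29,-0.57],[0,0,-0.012]],[1,[0.78,-0.37,0],[0,0,-0.043]],[1,[0.8,-0.32,0],[0,0,-0.043]],[1,[0.83,-0.27,0],[0,0,-0.043]],[1,[0.84,-0.21,0],[0,0,-0.043]]])

```text
t: 2.9
ee_pos: [398.6, -335.8, 299.8]
orientation: [2.895, 1.218, 0.0]
ft_force: [-0.9, 0.4, -0.7]
width: 87.9
grasp_force: 0.0
```

>>> apply_moves(targets=[[1,[0.85,-0.15,0],[0,0,-0.043]],[1,[0.86,-0.1,0],[0,0,-0.043]],[1,[0.87,-0.04,0],[0,0,-0.043]],[1,[0.87,0.02,0],[0,0,-0.043]],[1,[0.86,0.08,0],[0,0,-0.043]],[1,[0.86,0.14,0],[0,0,-0.043]],[1,[0.85,0.2,0],[0,0,-0.043]],[1,[0.83,0.25,0],[0,0,-0.043]]])

```text
t: 3.9
ee_pos: [594.2, -48.7, 299.7]
orientation: [2.465, 1.947, 0.0]
ft_force: [-0.1, -0.1, -0.1]
width: 87.5
grasp_force: 0.0
```

>>> apply_moves(targets=[[1,[0.81,0.31,0],[0,0,-0.043]],[1,[0.79,0.36,0],[0,0,-0.043]],[1,[0,0,0.6],[0,0,0]],[1,[0,0,0.6],[0,0,0]],[1,[0,0,0],[0,0,0]]])

```text
t: 4.53
ee_pos: [640.7, 21.8, 237.1]
orientation: [-2.328, -2.105, 0.006]
ft_force: [0.7, 0.2, -0.0]
width: 87.7
grasp_force: 0.0
```

Run:
```python
from h import *
plan([(643,20,186,84,1),(643,20,186,84,-1,3),(643,20,270,84,-1,2)],step=30)
S=ctrl.get_image("scene");cv2.imwrite("pics/s2.png",cv2.resize(S["pixels"][190:350,290:490],(800,640))[:600])
```

```text
t 4.525 at [640.7  21.8 237.1] psi 84.2 w 87.73600599740438 gf 0.0 F [ 0.7  0.2 -0. ]
[[1,[-0.016,0.027,0.511],[-0.003,0,0.001]],[1,[-0.015,0.025,0.512],[0,0,0.002]],[-1,[0,0,0.0],[0,0,0.0]],[-1,[0,0,0],[0,0,0]],[-1,[0,0,0],[0,0,0]],[-1,[0,0,0],[0,0,0]],[-1,[0,0,-0.56],[0,0,0.0]],[-1,[-0.001,0,-0.56],[0,0,0.0]]]
[[-1,[0,-0.001,-0.56],[0,0,0.0]],[-1,[0,0,0],[0,0,0]],[-1,[0,0,0],[0,0,0]]]
```

View pics/s2.png

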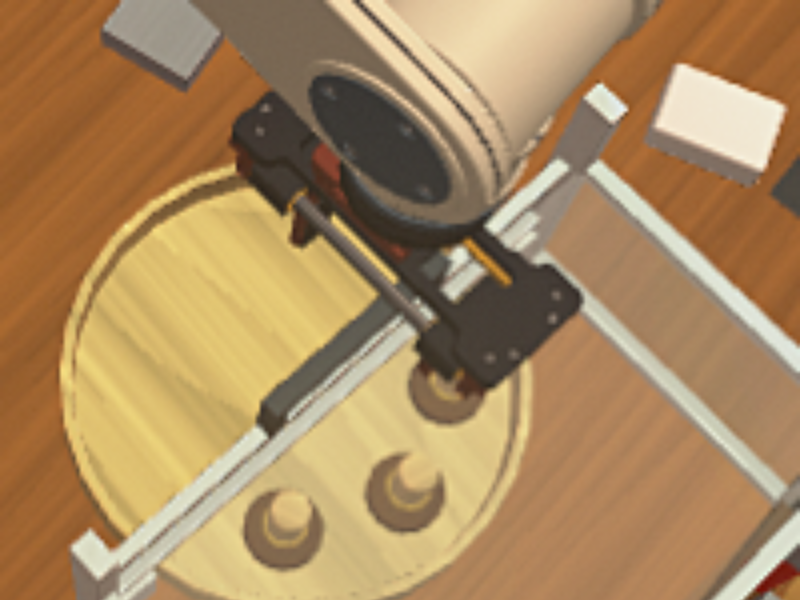

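The picture shows the open gripper across the handle near (400,290), with its fingers on either side. I'll descend, grip, and check before lifting.

>>> apply_moves(targets=[[1,[0,0.03,0.5],[0,0,0]],[1,[0,0.02,0.5],[0,0,0]],[-1,[0,0,0],[0,0,0]],[-1,[0,0,0],[0,0,0]],[-1,[0,0,0],[0,0,0]],[-1,[0,0,0],[0,0,0]],[-1,[0,0,0],[0,0,0]]])

```text
t: 5.45
ee_pos: [645.1, 21.5, 190.1]
orientation: [2.33, 2.106, 0.001]
ft_force: [0.3, -0.5, 0.0]
width: 41.1
grasp_force: 0.0
```

>>> apply_moves(targets=[[-1,[0,0,0.06],[0,0,0]],[-1,[0,0,0],[0,0,0]],[-1,[0,0,0],[0,0,0]],[-1,[0,0,0],[0,0,0]],[-1,[0,0,0],[0,0,0]],[-1,[0,0,0],[0,0,0]]])

```text
t: 6.2
ee_pos: [644.9, 21.4, 186.6]
orientation: [2.331, 2.107, 0.0]
ft_force: [-0.0, -0.7, -0.1]
width: 0.1
grasp_force: 0.0
```

Run:
```python
from h import *
S=ctrl.get_image("scene");cv2.imwrite("pics/s3.png",cv2.resize(S["pixels"][190:340,290:490],(800,600)))
T=ctrl.get_image("top")
for n,I in(("scene",S),("top",T)):
    print(n,"tcp px",proj(I,state()[1]),[(d["xy"],d["score"]) for d in ctrl.pinpoint("sash_handle",n)], "expected handle",proj(I,(643,20,202)))
```

```text
scene tcp px [378.80447943 276.7990819 ] [([381.6, 268.0], 0.98)] expected handle [378.54770096 274.69656606]
top tcp px [312.12050017 153.39910423] [([508.5, 188.4], 0.56), ([500.8, 241.1], 0.22)] expected handle [312.57053026 152.23210609]
```

View pics/s3.png

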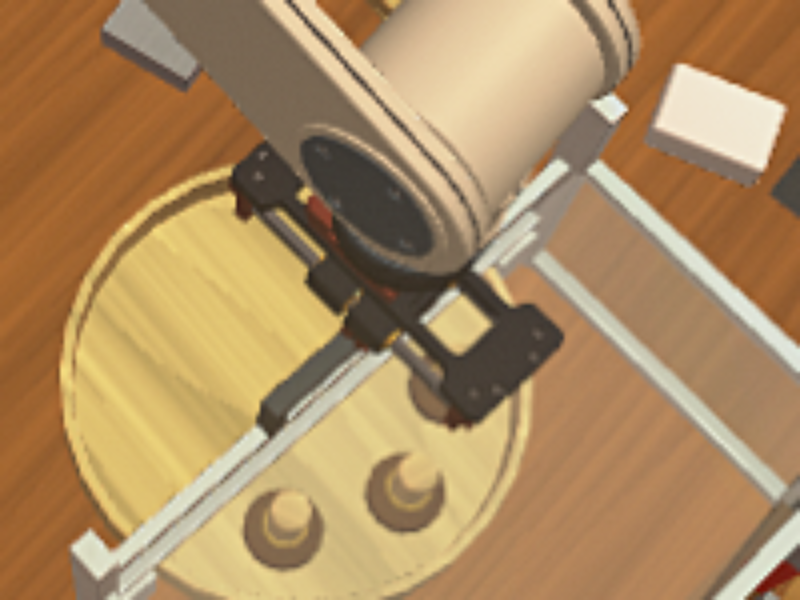

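The view leaves it unclear whether the bar is between the fingers, so I'll check the top camera.

Run:
```python
from h import *
T=ctrl.get_image("top");S=ctrl.get_image("scene")
a=cv2.resize(T["pixels"][110:210,250:380],(780,600),interpolation=cv2.INTER_CUBIC)
p=(proj(T,state()[1])-[250,110])*6;cv2.circle(a,(int(p[0]),int(p[1])),5,(0,0,255),1)
cv2.imwrite("pics/t4.png",a)
for z in (186,205,266): print(z,(proj(S,(645,21,z))-[290,190])*4,(proj(T,(645,21,z))-[250,110])*6)
print(ctrl.get_obs()["width"],ctrl.get_obs()["grasp_force"])
```

```text
186 [354.65919936 348.13254902] [373.79861004 260.61462427]
205 [358.61228126 338.19466978] [372.7772149 246.6509216]
266 [372.25531136 303.85541743] [369.30809878 199.22611552]
0.7352863551007809 0.0
```

View pics/t4.png

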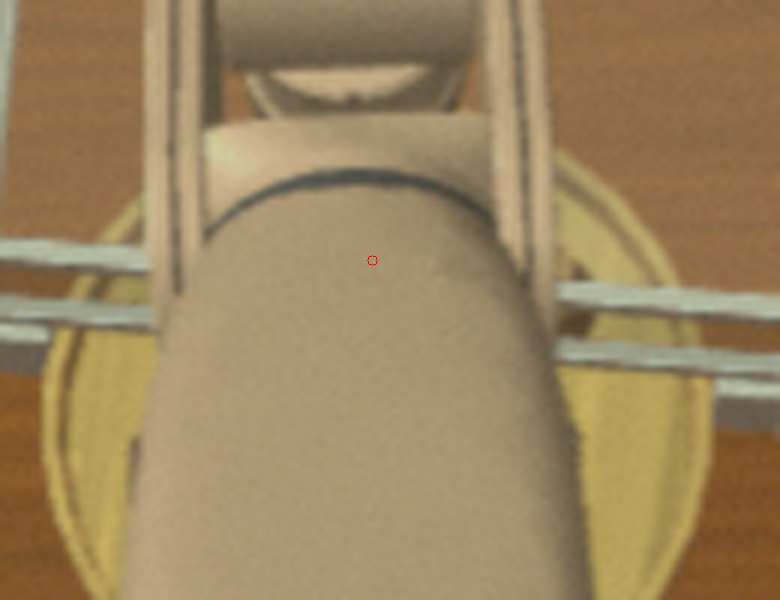

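The block spacing in the picture suggests there may be a gap of about 15 mm, which disagrees with the width reading. A small lift with a force reading will settle it.

>>> apply_moves(targets=[[-1,[0,0,-0.1],[0,0,0]],[-1,[0,0,-0.1],[0,0,0]],[-1,[0,0,0],[0,0,0]]])

```text
t: 6.88
ee_pos: [645.4, 21.4, 197.4]
orientation: [2.33, 2.106, 0.002]
ft_force: [0.3, -0.3, -0.5]
width: 0.4
grasp_force: 0.0
```

>>> apply_moves(targets=[[-1,[0,0,0.16],[0,0,0]],[-1,[0,-0.08,0],[0,0,0]],[-1,[0,-0.08,0],[0,0,0]],[-1,[0,0,0],[0,0,0]]])

```text
t: 7.38
ee_pos: [636.6, 22.3, 188.6]
orientation: [-2.331, -2.106, 0.0]
ft_force: [-0.3, 0.7, 0.8]
width: 0.6
grasp_force: 0.0
```

>>> apply_moves(targets=[[-1,[0,0.16,0],[0,0,0]],[-1,[0,0.08,0],[0,0,0]],[-1,[0,0.08,0],[0,0,0]],[-1,[0,0,0],[0,0,0]]])

```text
t: 7.88
ee_pos: [653.2, 20.6, 188.4]
orientation: [-2.331, -2.106, 0.0]
ft_force: [-0.5, 0.4, -1.0]
width: 0.4
grasp_force: 0.0
```

Run:
```python
from h import *
S=ctrl.get_image("scene")
a=cv2.resize(S["pixels"][240:315,335:435],(800,600),interpolation=cv2.INTER_CUBIC)
p0=state()[1]
for dz,c in((0,(0,0,255)),(19,(0,255,0)),(80,(255,0,0))):
    p=(proj(S,p0+[0,0,dz])-[335,240])*8;cv2.circle(a,(int(p[0]),int(p[1])),5,c,2)
cv2.imwrite("pics/s5.png",a)
```

```text
(no output)
```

View pics/s5.png

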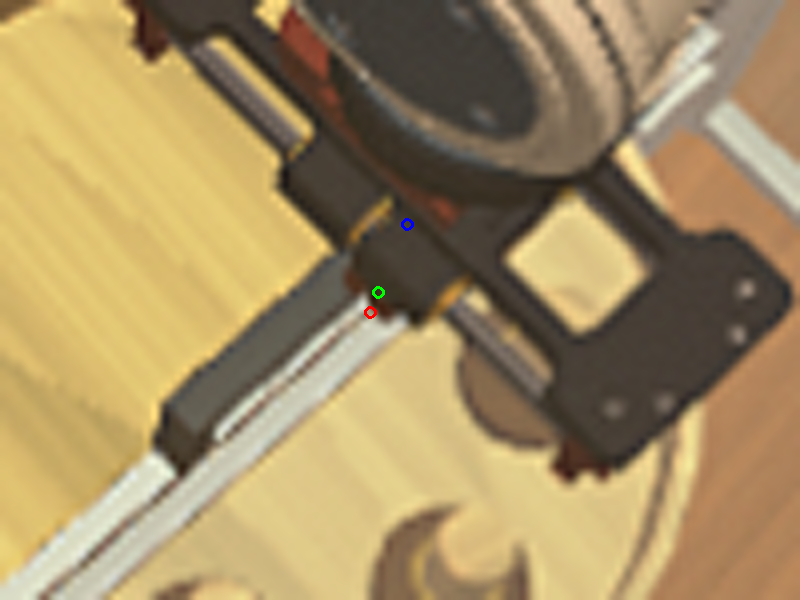

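Bar and fingers overlap in the image, yet there is no contact. I'll lift clear, move to the nominal handle line and probe down gently from above to find its real height.

>>> apply_moves(targets=[[-1,[0,0,-0.9],[0,0,0]],[-1,[0,-0.2,0],[0,0,0]],[-1,[0,0,0.4],[0,0,0]],[-1,[0,0,0.1],[0,0,0]],[-1,[0,0,0.06],[0,0,0]],[-1,[0,0,0.06],[0,0,0]],[-1,[0,0,0],[0,0,0]]])

```text
t: 8.8
ee_pos: [643.0, 21.6, 202.5]
orientation: [-2.331, -2.106, 0.0]
ft_force: [0.3, -0.3, 0.4]
width: 0.5
grasp_force: 0.0
```

>>> apply_moves(targets=[[-1,[0,0,0.06],[0,0,0]],[-1,[0,0,0.06],[0,0,0]],[-1,[0,0,0],[0,0,0]]])

```text
t: 9.18
ee_pos: [642.7, 21.6, 196.3]
orientation: [-2.33, -2.106, 0.001]
ft_force: [-0.1, 0.5, 0.0]
width: 0.6
grasp_force: 0.0
```

>>> apply_moves(targets=[[-1,[0,0,0.1],[0,0,0]],[-1,[0,0,0.06],[0,0,0]],[-1,[0,0,0.06],[0,0,0]],[-1,[0,0,0],[0,0,0]]])

```text
t: 9.68
ee_pos: [642.8, 21.6, 185.3]
orientation: [-2.331, -2.106, 0.0]
ft_force: [1.0, 0.3, -0.7]
width: 0.8
grasp_force: 0.0
```

Run:
```python
from h import *
np.set_printoptions(precision=1,suppress=True)
S=ctrl.get_image("scene")
a=cv2.resize(S["pixels"][240:315,335:435],(800,600),interpolation=cv2.INTER_CUBIC)
p0=state()[1];print(p0)
for P,c in((p0,(0,0,255)),((638,-47,209),(0,255,0)),((638,-47,180),(255,255,0)),((643,20,209),(0,255,0)),((643,20,180),(255,255,0))):
    p=(proj(S,P)-[335,240])*8;cv2.circle(a,(int(p[0]),int(p[1])),4,c,2)
cv2.imwrite("pics/s6.png",a)
for z in(180,209): print(z,atz(S,(358.75,291.25),z),atz(S,(378.1,273.75),z))
```

```text
[642.9  21.6 185.4]
180 [632.1 -34.6 180. ] [638.2  28.3 180. ]
209 [635.7 -42.3 209. ] [641.6  18.8 209. ]
```

View pics/s6.png

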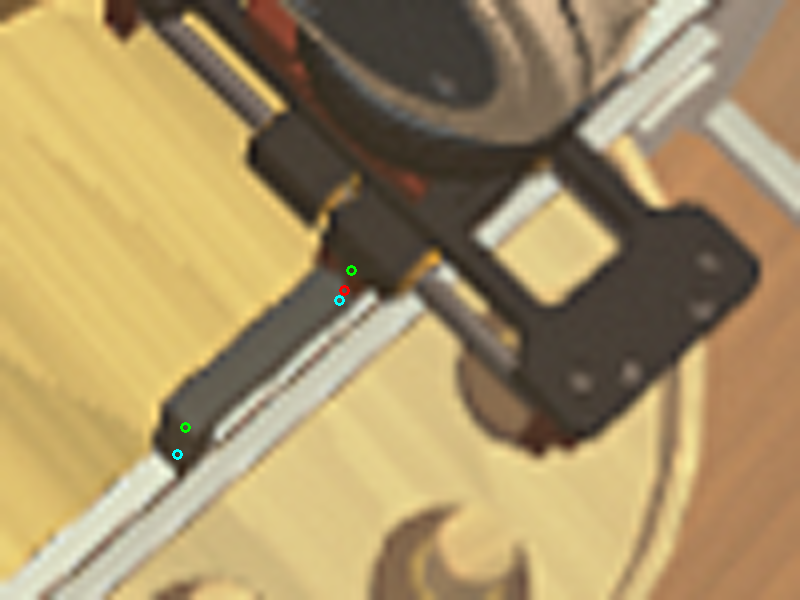

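Run:
```python
from h import *
np.set_printoptions(precision=1,suppress=True)
S=ctrl.get_image("scene")
u=np.array([.995,-.105,0]);v=np.array([.105,.995,0])
for dz in(0,20,40,61,80):
    for s in(-51,51): print(dz,s,[((proj(S,np.array([640.7,21.8,237.1+dz])+s*u+k*v)-[290,190])*4).round() for k in(-10,10)])
```

```text
0 -51 [array([284., 262.]), array([310., 240.])]
0 51 [array([413., 392.]), array([438., 369.])]
20 -51 [array([287., 249.]), array([313., 227.])]
20 51 [array([418., 382.]), array([444., 358.])]
40 -51 [array([291., 236.]), array([317., 213.])]
40 51 [array([424., 371.]), array([450., 347.])]
61 -51 [array([294., 222.]), array([321., 199.])]
61 51 [array([430., 359.]), array([457., 335.])]
80 -51 [array([297., 209.]), array([325., 185.])]
80 51 [array([436., 348.]), array([464., 323.])]
```

>>> apply_moves(targets=[[-1,[0,0,0.1],[0,0,0]],[-1,[0,0,0],[0,0,0]]])

```text
t: 10.02
ee_pos: [642.9, 21.6, 180.3]
orientation: [-2.331, -2.106, 0.0]
ft_force: [0.6, 0.2, -0.7]
width: 0.6
grasp_force: 0.0
```

>>> apply_moves(targets=[[-1,[0,0,0.1],[0,0,0]],[-1,[0,0,0],[0,0,0]]])

```text
t: 10.28
ee_pos: [642.8, 21.6, 175.1]
orientation: [-2.33, -2.106, 0.001]
ft_force: [0.3, 0.6, 0.6]
width: 0.3
grasp_force: 0.0
```

Run:
```python
from h import *
np.set_printoptions(precision=1,suppress=True)
S=ctrl.get_image("scene");T=ctrl.get_image("top")
print([atz(S,q,12)[:2] for q in((157,163),(203,206),(253,160))])
for n,I in(("scene",S),("top",T)):
    print(n,[(np.round(d["xy"]),round(d["score"],2)) for d in ctrl.pinpoint("sash_handle",n)],ctrl.get_obs()["qpos"])
a=S["pixels"][180:360,290:530];cv2.imwrite("pics/s7.png",cv2.resize(a,(800,600),interpolation=cv2.INTER_CUBIC))
```

```text
[array([-111.3,  -98.9]), array([ 107.4, -101.3]), array([104.6, 107.3])]
scene [(array([380., 275.]), 0.81)] [0.  0.5 1.6 0.  1.1 0.1]
top [(array([125., 233.]), 0.64)] [0.  0.5 1.6 0.  1.1 0.1]
```

View pics/s7.png

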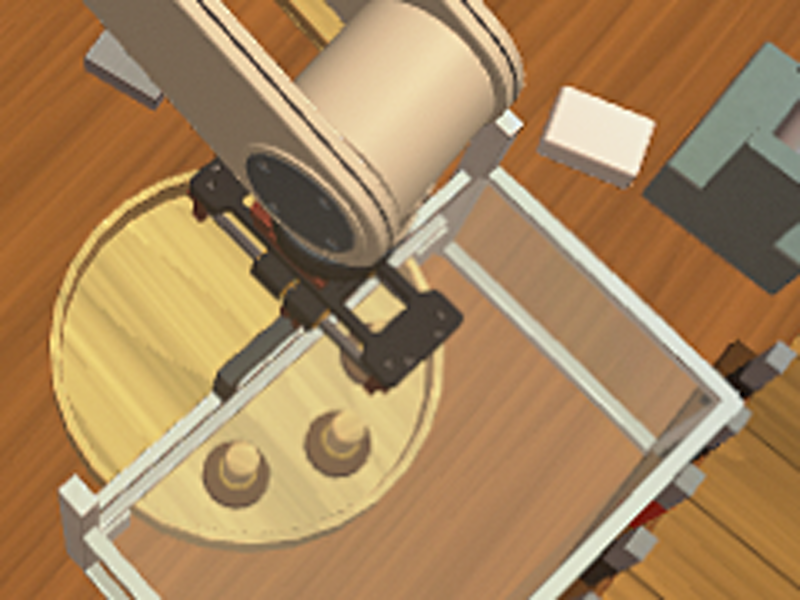

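>>> apply_moves(targets=[[-1,[0,0,0.06],[0,0,0]],[-1,[0,0,0.06],[0,0,0]],[-1,[0,0,0],[0,0,0]]])

```text
t: 10.85
ee_pos: [643.2, 21.6, 172.1]
orientation: [2.33, 2.106, 0.001]
ft_force: [-7.7, -0.3, 17.7]
width: 0.4
grasp_force: 8.9
```

>>> apply_moves(targets=[[-1,[0,0,0.06],[0,0,0]],[-1,[0,0,0.06],[0,0,0]],[-1,[0,0,0],[0,0,0]]])

```text
t: 11.22
ee_pos: [643.4, 21.7, 171.8]
orientation: [2.329, 2.105, 0.004]
ft_force: [-23.0, 0.3, 54.0]
width: 0.6
grasp_force: 27.0
```

>>> apply_moves(targets=[[-1,[0,0,-0.8],[0,0,0]],[-1,[0.9,0,0],[0,0,0]],[-1,[0.9,0,0],[0,0,0]],[-1,[0.4,0,0],[0,0,0]],[-1,[0,0,0.5],[0,0,0]],[-1,[0,0,0.1],[0,0,0]],[-1,[0,0,0.06],[0,0,0]],[-1,[0,0,0],[0,0,0]]])

```text
t: 12.22
ee_pos: [654.3, 130.6, 170.9]
orientation: [2.331, 2.106, 0.0]
ft_force: [-0.1, 0.4, -0.6]
width: 0.5
grasp_force: 0.0
```

>>> apply_moves(targets=[[-1,[0,0,0.08],[0,0,0]],[-1,[0,0,0],[0,0,0]]])

```text
t: 12.48
ee_pos: [654.0, 130.9, 166.6]
orientation: [-2.331, -2.106, 0.0]
ft_force: [-0.3, -0.2, 0.5]
width: 0.6
grasp_force: 0.0
```

>>> apply_moves(targets=[[-1,[0,0,0.06],[0,0,0]],[-1,[0,0,0.06],[0,0,0]],[-1,[0,0,0],[0,0,0]]])

```text
t: 12.85
ee_pos: [653.8, 131.1, 160.2]
orientation: [-2.33, -2.106, 0.001]
ft_force: [0.1, -0.1, 0.5]
width: 0.6
grasp_force: 0.0
```

>>> apply_moves(targets=[[-1,[0,0,0.06],[0,0,0]],[-1,[0,0,0.06],[0,0,0]],[-1,[0,0,0],[0,0,0]]])

```text
t: 13.22
ee_pos: [653.8, 131.1, 154.2]
orientation: [-2.33, -2.106, 0.001]
ft_force: [0.1, -0.1, 0.2]
width: 0.2
grasp_force: 0.0
```

The fingertips seem about 36 mm higher than the reading says: first contact came at 172.5 where the bar top should be at 209. I'll check against the sash's top edge, where I expect contact near a reading of 127.

>>> apply_moves(targets=[[-1,[0,0,0.2],[0,0,0]],[-1,[0,0,0.16],[0,0,0]],[-1,[0,0,0.06],[0,0,0]],[-1,[0,0,0],[0,0,0]]])

```text
t: 13.72
ee_pos: [653.8, 131.1, 133.1]
orientation: [-2.33, -2.106, 0.001]
ft_force: [1.0, -0.4, -0.3]
width: 0.3
grasp_force: 0.0
```

>>> apply_moves(targets=[[-1,[0,0,0.08],[0,0,0]],[-1,[0,0,0.06],[0,0,0]],[-1,[0,0,0],[0,0,0]]])

```text
t: 14.1
ee_pos: [653.5, 131.3, 127.3]
orientation: [-2.33, -2.106, 0.001]
ft_force: [-5.0, 0.6, 5.9]
width: 0.7
grasp_force: 5.6
```

Confirmed: contact came 44.9 mm lower than on the bar, against the expected 45 mm, so true z is the reading plus about 36. Now I'll regrasp the handle.

>>> apply_moves(targets=[[0.2,[0,0,-0.9],[0,0,0]],[0.2,[0,0,-0.7],[0,0,0]],[0.2,[-0.9,0,0],[0,0,0]],[0.2,[-0.9,0,0],[0,0,0]],[0.2,[-0.4,0,0],[0,0,0]],[0.2,[0,0,0],[0,0,0]],[0.2,[0,0,0],[0,0,0]],[0.2,[0,0,0],[0,0,0]]])

```text
t: 15.1
ee_pos: [643.1, 22.9, 206.4]
orientation: [-2.329, -2.108, -0.0]
ft_force: [0.1, 0.2, -0.9]
width: 52.6
grasp_force: 0.0
```

>>> apply_moves(targets=[[0.2,[0,0,0.4],[0,0,0]],[0.2,[0,0,0.4],[0,0,0]],[0.2,[0,0,0.3],[0,0,0]],[-1,[0,0,0],[0,0,0]],[-1,[0,0,0],[0,0,0]],[-1,[0,0,0],[0,0,0]],[-1,[0,0,0],[0,0,0]],[-1,[0,0,0],[0,0,0]]])

```text
t: 16.1
ee_pos: [642.5, 21.7, 152.2]
orientation: [-2.331, -2.106, 0.001]
ft_force: [-5.2, 0.2, 5.2]
width: 13.5
grasp_force: 30.0
```

>>> apply_moves(targets=[[-1,[0,0,0],[0,0,0]],[-1,[0,0,0],[0,0,0]]])

```text
t: 16.35
ee_pos: [642.5, 21.7, 152.1]
orientation: [-2.331, -2.106, 0.001]
ft_force: [-3.8, 0.3, 4.8]
width: 13.6
grasp_force: 30.0
```

>>> apply_moves(targets=[[-1,[0,0,-0.3],[0,0,0]],[-1,[0,0,-0.4],[0,0,0]],[-1,[0,0,-0.4],[0,0,0]],[-1,[0,0,-0.3],[0,0,0]],[-1,[0,0,-0.17],[0,0,0]],[-1,[0,0,0],[0,0,0]],[-1,[0,0,0],[0,0,0]],[-1,[0,0,0],[0,0,0]]])

```text
t: 17.35
ee_pos: [642.5, 21.7, 231.6]
orientation: [-2.331, -2.106, 0.0]
ft_force: [-6.6, 0.5, 1.9]
width: 13.7
grasp_force: 30.0
```

Run:
```python
from h import *
S=ctrl.get_image("scene")
print([(np.round(d["xy"]),d["score"],proj(S,(643,20,202)),proj(S,(643,20,282))) for d in ctrl.pinpoint("sash_handle","scene")])
# handle visible -y end: expect
for z in (209,289): print(z,proj(S,(635.7,-42.3,z)))
cv2.imwrite("pics/s8.png",cv2.resize(S["pixels"][200:365,290:510],(800,600),interpolation=cv2.INTER_CUBIC))
```

```text
[(array([381., 262.]), 0.96, array([378.54770096, 274.69656606]), array([383.00300954, 263.27719028]))]
209 [358.75225471 291.27065709]
289 [361.76073305 280.90348474]
```

View pics/s8.png

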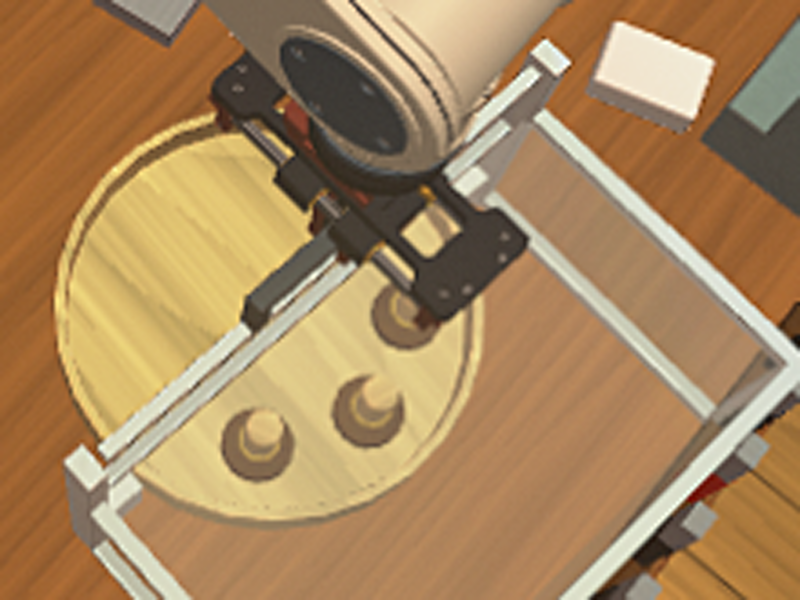

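The sash is up: the handle end at crop (262,300) is where a raised handle should be. I'll release and plan the rim grip, with the tool's y axis radial.

```bash
cat >> h.py <<'E'
C=np.array([613.,23.]);YAW=-6.
def pol(r,phi): a=np.radians(phi+YAW);return C+r*np.array([np.cos(a),np.sin(a)])
def rim(phi,z,jaw,hold=0,r=151): return (*pol(r,phi),z,phi-96,jaw,hold)
E
python3 - <<'E'
from h import *
o,p,r,psi=state()
plan([(*p,psi,0,4),(p[0],p[1],280,84,-.2),rim(225,110,-.2),rim(225,40,-.2,1)])
E
```

```text
t 17.45 at [642.5  21.7 231.6] psi 84.2 w 13.901285271647284 gf 29.99963343143463 F [-5.8  0.9  2.5]
[[0,[0,0,0.0],[0,0,0.0]],[0,[0,0,0],[0,0,0]],[0,[0,0,0],[0,0,0]],[0,[0,0,0],[0,0,0]],[0,[0,0,0],[0,0,0]],[-0.2,[0,0,-0.484],[0,0,0.001]],[-0.2,[0,0,-0.485],[0,0,0.001]],[-0.2,[-0.362,-0.454,0.567],[0,0,-0.083]]]
[[-0.2,[-0.299,-0.498,0.567],[0,0,-0.083]],[-0.2,[-0.232,-0.532,0.566],[0,0,-0.084]],[-0.2,[-0.16,-0.558,0.567],[0,0,-0.083]],[-0.2,[-0.087,-0.574,0.567],[0,0,-0.083]],[-0.2,[-0.011,-0.581,0.567],[0,0,-0.084]],[-0.2,[0,0,0.7],[0,0,0.0]],[-0.2,[0,0.001,0.7],[0,0,0.0]],[-0.2,[0,0,0],[0,0,0]]]
```

>>> apply_moves(targets=[[0,[0,0,0],[0,0,0]],[0,[0,0,0],[0,0,0]],[0,[0,0,0],[0,0,0]],[0,[0,0,0],[0,0,0]],[-0.2,[0,0,-0.5],[0,0,0]],[-0.2,[0,0,-0.5],[0,0,0]],[-0.2,[-0.36,-0.45,0],[0,0,-0.083]],[-0.2,[-0.3,-0.5,0],[0,0,-0.083]]])

```text
t: 18.45
ee_pos: [593.9, -10.0, 280.3]
orientation: [2.031, 2.396, 0.001]
ft_force: [0.9, 0.9, -0.5]
width: 35.2
grasp_force: 0.0
```

>>> apply_moves(targets=[[-0.2,[-0.23,-0.53,0.3],[0,0,-0.084]],[-0.2,[-0.16,-0.56,0.7],[0,0,-0.083]],[-0.2,[-0.09,-0.57,0.8],[0,0,-0.083]],[-0.2,[-0.01,-0.58,0.8],[0,0,-0.084]],[-0.2,[0,0,0.8],[0,0,0]],[-0.2,[0,0,0.7],[0,0,0]],[-0.2,[0,0,0.6],[0,0,0]],[-0.2,[0,0,0],[0,0,0]]])

```text
t: 19.45
ee_pos: [495.2, -72.2, 43.5]
orientation: [-1.345, -2.834, 0.002]
ft_force: [-1.0, 0.3, -0.3]
width: 35.2
grasp_force: 0.0
```

Run:
```python
from h import *
plan([rim(225,8,-.2,1)],step=12)
```

```text
t 19.45 at [495.2 -72.2  43.5] psi 129.2 w 35.15783431240533 gf 0.0 F [-1.   0.3 -0.3]
[[-0.2,[-0.002,0.004,0.236],[-0.002,-0.002,0.001]],[-0.2,[-0.001,0.003,0.237],[0,0,0.001]],[-0.2,[-0.001,0.003,0.236],[0,0,0.0]],[-0.2,[0,0,0],[0,0,0]]]
```

>>> apply_moves(targets=[[-0.2,[0,0,0.2],[0,0,0]],[-0.2,[0,0,0.2],[0,0,0]],[-0.2,[0,0,0.16],[0,0,0]],[-0.2,[0,0,0.1],[0,0,0]],[-0.2,[0,0,0],[0,0,0]]])

```text
t: 20.08
ee_pos: [496.5, -72.4, 11.8]
orientation: [-1.347, -2.838, 0.0]
ft_force: [0.6, 0.6, 0.2]
width: 35.4
grasp_force: 0.0
```

>>> apply_moves(targets=[[-1,[0,0,0],[0,0,0]],[-1,[0,0,0],[0,0,0]],[-1,[0,0,0],[0,0,0]],[-1,[0,0,0],[0,0,0]],[-1,[0,0,0],[0,0,0]]])

```text
t: 20.7
ee_pos: [494.8, -72.4, 11.9]
orientation: [-1.345, -2.836, 0.002]
ft_force: [-4.4, -3.0, 0.6]
width: 11.1
grasp_force: 2.9
```

Run:
```python
from h import *
o,p,r,psi=state();print(np.linalg.norm(p[:2]-C))
plan([rim(f,p[2],-1) for f in range(216,134,-9)]+[rim(135,p[2],-1,2)],ang=9.5)
```

```text
151.95407715949483
t 20.7 at [494.8 -72.4  11.9] psi 129.3 w 11.093448218925365 gf 2.9124461035098648 F [-4.4 -3.   0.6]
[[-1,[0.468,0.058,0.001],[-0.002,-0.001,0.103]],[-1,[0.472,0.038,0.0],[0,0,0.1]],[-1,[0.472,0.037,0.0],[0,0,0.1]],[-1,[0.473,0.037,0.0],[0,0,0.1]],[-1,[0.472,0.037,0.001],[0,0,0.1]],[-1,[0.473,0.037,0.0],[0,0,0.1]],[-1,[0.472,0.037,0.0],[0,0,0.1]],[-1,[0.472,0.037,0.0],[0,0,0.1]]]
[[-1,[0.473,0.037,0.001],[0,0,0.1]],[-1,[0.472,0.037,0.0],[0,0,0.1]],[-1,[0,0,0.0],[0,0,0.0]],[-1,[0,0,0],[0,0,0]],[-1,[0,0,0],[0,0,0]]]
```

>>> apply_moves(targets=[[-1,[0,0,0],[0,0,0]],[-1,[0,0,0],[0,0,0]],[-1,[0.24,0.02,0],[0,0,0.05]],[-1,[0.35,0.03,0],[0,0,0.075]],[-1,[0.47,0.037,0],[0,0,0.1]],[-1,[0.47,0.037,0],[0,0,0.1]],[-1,[0.47,0.037,0],[0,0,0.1]],[-1,[0.47,0.037,0],[0,0,0.1]]])

```text
t: 21.7
ee_pos: [462.9, 45.2, 11.9]
orientation: [-2.374, -2.054, 0.004]
ft_force: [-1.5, 2.7, -1.2]
width: 10.1
grasp_force: 28.9
```

>>> apply_moves(targets=[[-1,[0.47,0.037,0],[0,0,0.1]],[-1,[0.47,0.037,0],[0,0,0.1]],[-1,[0.47,0.037,0],[0,0,0.1]],[-1,[0.47,0.037,0],[0,0,0.1]],[-1,[0.35,0.03,0],[0,0,0.075]],[-1,[0.24,0.02,0],[0,0,0.05]],[-1,[0,0,0],[0,0,0]],[-1,[0,0,0],[0,0,0]]])

```text
t: 22.7
ee_pos: [528.5, 147.9, 11.9]
orientation: [-2.996, -0.938, 0.0]
ft_force: [-3.0, 10.9, -1.0]
width: 10.0
grasp_force: 28.6
```

Run:
```python
from h import *
o,p,r,psi=state();d=p[:2]-C;print(np.linalg.norm(d),np.degrees(np.arctan2(d[1],d[0]))+6)
phi=psi+96
plan([(*p,psi,-.3,3),rim(phi,70,-.3),rim(180,70,-.3),rim(225,70,-.3),rim(225,12,-.3,1)])
```

```text
150.82045766336344 130.09608196341873
t 22.7 at [528.5 147.9  11.9] psi 34.7 w 9.958562947276903 gf 28.611674588173628 F [-3.  10.9 -1. ]
[[-0.3,[0,0,0.0],[-0.001,0,0.0]],[-0.3,[0,0,0],[0,0,0]],[-0.3,[0,0,0],[0,0,0]],[-0.3,[0,0,0],[0,0,0]],[-0.3,[-0.017,-0.002,-0.581],[0,0,0.0]],[-0.3,[-0.017,-0.002,-0.58],[0,0,0.0]],[-0.3,[-0.381,0.175,0.0],[0,0,-0.091]],[-0.3,[-0.403,0.118,-0.001],[0,0,-0.091]]]
[[-0.3,[-0.415,0.061,0.0],[0,0,-0.092]],[-0.3,[-0.419,-0.001,0.0],[0,0,-0.091]],[-0.3,[-0.415,-0.06,0.0],[0,0,-0.091]],[-0.3,[-0.403,-0.118,-0.001],[0,0,-0.091]],[-0.3,[-0.427,0.177,0.0],[0,0,-0.1]],[-0.3,[-0.449,0.108,0.0],[0,0,-0.1]],[-0.3,[-0.461,0.036,-0.001],[0,0,-0.1]],[-0.3,[-0.461,-0.036,0.0],[0,0,-0.1]]]
[[-0.3,[-0.449,-0.107,0.0],[0,0,-0.1]],[-0.3,[0,0,0.58],[0,0,0.0]],[-0.3,[-0.001,-0.001,0.58],[0,0,0.0]],[-0.3,[0,0,0],[0,0,0]]]
```

>>> apply_moves(targets=[[-0.3,[0,0,0],[0,0,0]],[-0.3,[0,0,0],[0,0,0]],[-0.3,[0,0,0],[0,0,0]],[-0.3,[0,0,0],[0,0,0]],[-0.3,[0,0,-0.66],[0,0,0]],[-0.3,[0,0,-0.66],[0,0,0]],[-0.3,[-0.4,0.17,0],[0,0,-0.091]],[-0.3,[-0.42,0.12,0],[0,0,-0.091]]])

```text
t: 23.7
ee_pos: [506.3, 108.5, 78.7]
orientation: [2.831, 1.362, 0.002]
ft_force: [-0.2, 0.2, -0.5]
width: 31.0
grasp_force: 0.0
```

>>> apply_moves(targets=[[-0.3,[-0.41,0.06,0],[0,0,-0.092]],[-0.3,[-0.42,0,0],[0,0,-0.091]],[-0.3,[-0.41,-0.06,0],[0,0,-0.091]],[-0.3,[-0.4,-0.12,0],[0,0,-0.091]],[-0.3,[-0.43,0.18,0],[0,0,-0.1]],[-0.3,[-0.45,0.11,0],[0,0,-0.1]],[-0.3,[-0.46,0.04,0],[0,0,-0.1]],[-0.3,[-0.46,-0.04,0],[0,0,-0.1]]])

```text
t: 24.7
ee_pos: [490.3, -52.5, 78.2]
orientation: [1.565, 2.723, 0.0]
ft_force: [-0.5, -0.1, 0.4]
width: 30.2
grasp_force: 0.0
```

>>> apply_moves(targets=[[-0.3,[-0.45,-0.11,0],[0,0,-0.1]],[-0.3,[0,0,0],[0,0,0]]])

```text
t: 24.95
ee_pos: [496.9, -75.0, 78.2]
orientation: [1.357, 2.832, 0.0]
ft_force: [0.2, -0.5, 0.2]
width: 30.8
grasp_force: 0.0
```

Run:
```python
from h import *
S=ctrl.get_image("scene")
for n in("scene","top"):
    print(n,[(np.round(d["xy"]).tolist(),round(d["score"],2)) for d in ctrl.pinpoint("ring_stand",n)])
    I=ctrl.get_image(n)
    for d in ctrl.masks_of("ring_stand",n): b=d["bbox"];print(b,round(d["score"],2))
cv2.imwrite("pics/s9.png",cv2.resize(S["pixels"][210:360,290:490],(800,600),interpolation=cv2.INTER_CUBIC))
plan([rim(225,75,-.3),rim(225,14,-.3,1)],step=25)
```

```text
scene [([327.0, 282.0], 0.68), ([330.0, 308.0], 0.64)]
[317.9, 271.1, 338.1, 289.6] 0.49
[323.9, 299.1, 340.0, 313.3] 0.43
top []
[226.2, 59.1, 401.9, 237.1] 0.66
t 25.3 at [496.3 -73.2  78.1] psi 128.9 w 31.03994112697044 gf 0.0 F [-0.1  0.7 -0.1]
[[-0.3,[0.026,0.005,0.062],[0,0,-0.001]],[-0.3,[0,0,0.407],[0,0,0.0]],[-0.3,[0,0,0.406],[0,0,0.0]],[-0.3,[0,0,0.407],[0,0,0.0]],[-0.3,[0,0,0],[0,0,0]]]
```

View pics/s9.png

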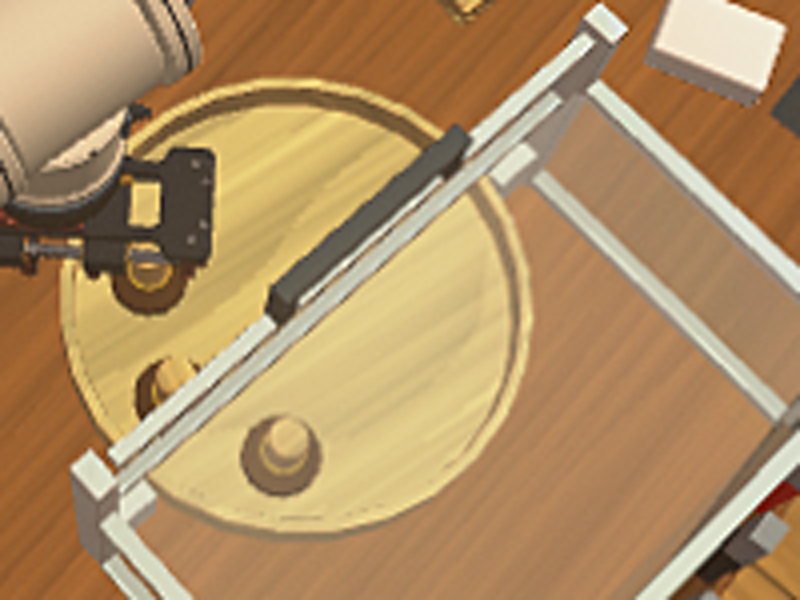

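The stands stand upright and have turned about 95°, now at crop (150,280), (165,385) and (282,455). Second stroke.

>>> apply_moves(targets=[[-0.3,[0,0,0.5],[0,0,0]],[-0.3,[0,0,0.4],[0,0,0]],[-0.3,[0,0,0.36],[0,0,0]],[-1,[0,0,0],[0,0,0]],[-1,[0,0,0],[0,0,0]],[-1,[0,0,0],[0,0,0]],[-1,[0,0,0],[0,0,0]],[-1,[0,0,0],[0,0,0]]])

```text
t: 26.3
ee_pos: [498.0, -72.9, 15.8]
orientation: [1.352, 2.833, 0.003]
ft_force: [4.9, 7.3, -5.7]
width: 8.5
grasp_force: 29.8
```

>>> apply_moves(targets=[[-1,[0,0,0],[0,0,0]],[-1,[0,0,0],[0,0,0]],[-1,[0.24,0.02,0],[0,0,0.05]],[-1,[0.35,0.03,0],[0,0,0.075]],[-1,[0.47,0.037,0],[0,0,0.1]],[-1,[0.47,0.037,0],[0,0,0.1]],[-1,[0.47,0.037,0],[0,0,0.1]],[-1,[0.47,0.037,0],[0,0,0.1]]])

```text
t: 27.3
ee_pos: [465.1, 44.0, 15.8]
orientation: [2.381, 2.05, 0.0]
ft_force: [2.6, 1.9, -5.0]
width: 8.6
grasp_force: 29.6
```

>>> apply_moves(targets=[[-1,[0.47,0.037,0],[0,0,0.1]],[-1,[0.47,0.037,0],[0,0,0.1]],[-1,[0.47,0.037,0],[0,0,0.1]],[-1,[0.35,0.03,0],[0,0,0.075]],[-1,[0.24,0.02,0],[0,0,0.05]],[-1,[0,0,0],[0,0,0]],[-1,[0,0,0],[0,0,0]],[-0.3,[0,0,0],[0,0,0]]])

```text
t: 28.3
ee_pos: [511.7, 130.3, 15.9]
orientation: [2.918, 1.164, 0.002]
ft_force: [0.5, -0.3, -0.6]
width: 15.0
grasp_force: 0.0
```

>>> apply_moves(targets=[[-0.3,[0,0,0],[0,0,0]],[-0.3,[0,0,0],[0,0,0]],[-0.3,[0,0,0],[0,0,0]],[-0.3,[0,0,-0.8],[0,0,0]],[-0.3,[0,0,-0.8],[0,0,0]],[-0.3,[0,0,0],[0,0,0]]])

```text
t: 29.05
ee_pos: [513.9, 130.2, 97.8]
orientation: [2.918, 1.162, 0.009]
ft_force: [0.3, 0.4, -0.7]
width: 30.9
grasp_force: 0.0
```

Run:
```python
from h import *
plan([(500,135,170,60,0),(420,370,170,174,0)],ang=10)
```

```text
t 29.05 at [513.9 130.2  97.8] psi 43.4 w 30.938197335452756 gf 0.0 F [ 0.3  0.4 -0.7]
[[0,[-0.064,-0.128,-0.723],[0.002,-0.003,-0.092]],[0,[-0.048,-0.139,-0.721],[0,0,-0.092]],[0,[0.272,-0.311,0.0],[0,0,-0.106]],[0,[0.321,-0.262,0.0],[0,0,-0.105]],[0,[0.359,-0.206,0.0],[0,0,-0.106]],[0,[0.388,-0.143,0.0],[0,0,-0.105]],[0,[0.406,-0.078,0.0],[0,0,-0.106]],[0,[0.414,-0.009,-0.001],[0,0,-0.105]]]
[[0,[0.41,0.058,0.0],[0,0,-0.106]],[0,[0.394,0.126,0.0],[0,0,-0.106]],[0,[0.368,0.189,0.0],[0,0,-0.105]],[0,[0.331,0.247,0.0],[0,0,-0.106]],[0,[0.287,0.299,0.0],[0,0,-0.105]],[0,[0.233,0.342,0.0],[0,0,-0.106]]]
```

>>> apply_moves(targets=[[0,[-0.06,-0.13,-0.72],[0,0,-0.092]],[0,[-0.05,-0.14,-0.72],[0,0,-0.092]],[0,[0.27,-0.31,0],[0,0,-0.106]],[0,[0.32,-0.26,0],[0,0,-0.105]],[0,[0.36,-0.21,0],[0,0,-0.106]],[0,[0.39,-0.14,0],[0,0,-0.105]],[0,[0.41,-0.08,0],[0,0,-0.106]],[0,[0.41,-0.01,0],[0,0,-0.105]]])

```text
t: 30.05
ee_pos: [456.9, 252.5, 165.8]
orientation: [-1.634, -2.682, 0.003]
ft_force: [0.6, 0.1, -0.3]
width: 43.8
grasp_force: 0.0
```

>>> apply_moves(targets=[[0,[0.41,0.06,0],[0,0,-0.106]],[0,[0.39,0.13,0],[0,0,-0.106]],[0,[0.37,0.19,0],[0,0,-0.105]],[0,[0.33,0.25,0],[0,0,-0.106]],[0,[0.29,0.3,0],[0,0,-0.105]],[0,[0.23,0.34,0],[0,0,-0.106]],[0,[0,0,0],[0,0,0]]])

```text
t: 30.92
ee_pos: [417.5, 370.2, 165.8]
orientation: [-0.163, -3.136, 0.002]
ft_force: [-1.0, 0.4, -0.4]
width: 44.1
grasp_force: 0.0
```

```bash
cat >> h.py <<'E'
def stands():
    I={n:ctrl.get_image(n) for n in("scene","top")};P={}
    for n in I:
        P[n]=[]
        for d in ctrl.masks_of("ring_stand",n):
            b=np.array(d["bbox"]);ys,xs=np.nonzero(d["region"])
            if (b[2:]-b[:2]).max()<45: P[n].append((round(d["score"],2),b.round(),xs.mean().round(1),ys.mean().round(1),atz(I[n],(xs.mean(),ys.mean()),52)[:2].round(1)))
        for q in P[n]: print(n,*q)
        for d in ctrl.pinpoint("ring_stand",n): print("  pin",n,np.round(d["xy"],1),round(d["score"],2),atz(I[n],d["xy"],30)[:2].round(1))
    return I
E
python3 - <<'E'
from h import *
I=stands();print(state()[1],state()[3])
a=cv2.resize(I["scene"]["pixels"][210:330,290:450],(640,480),interpolation=cv2.INTER_CUBIC)
cv2.imwrite("pics/s10.png",a);b=cv2.resize(I["top"]["pixels"][140:260,235:395],(640,480),interpolation=cv2.INTER_CUBIC)
cv2.imwrite("pics/s10.png",cv2.resize(np.hstack([a,b]),(800,300)))
E
```

```text
scene 0.7 [317. 271. 335. 293.] 324.2 283.6 [535.9 -45.8]
scene 0.68 [329. 247. 350. 267.] 337.5 258.1 [514.5  30.7]
scene 0.58 [359. 239. 374. 261.] 367.1 251.1 [560.2  99.5]
  pin scene [336.3 254.2] 0.85 [499.8  43.5]
  pin scene [365.2 252.6] 0.76 [555.5 100.4]
  pin scene [326.4 281.2] 0.58 [531.3 -32. ]
  pin scene [242.6 290.6] 0.28 [ 383.8 -202. ]
top 0.81 [275. 190. 295. 207.] 283.5 201.1 [553.7 105.7]
top 0.54 [303. 208. 316. 226.] 309.0 216.5 [508.4  36.3]
  pin top [335.6 211.3] 0.81 [525.6 -37.8]
  pin top [310.1 214.2] 0.78 [519.3  33.5]
  pin top [283.8 201.1] 0.77 [558.7 106.3]
  pin top [454.8 247.1] 0.43 [ 416.3 -361.8]
[418.39414415 369.18301927 166.91284489] 173.9105824072035
```

View pics/s10.png

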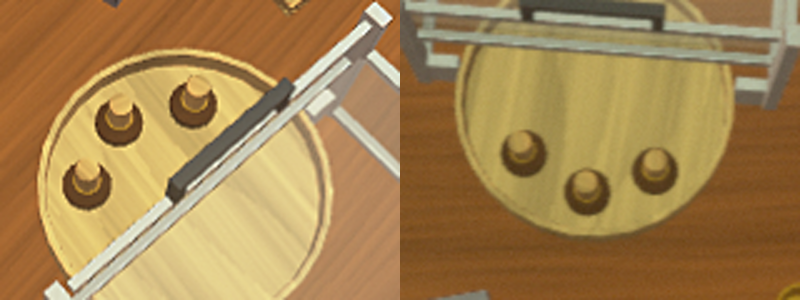

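Three stands are upright at the front: left panel (87,180), (120,115) and (193,98); right panel (656,168), (587,190) and (523,150). Next I'll triangulate the stem tops.

Run:
```python
from h import *
np.set_printoptions(precision=1,suppress=True)
S=ctrl.get_image("scene");T=ctrl.get_image("top")
s=lambda x,y:(290+x/2.5,210+y/2.5)
t=lambda x,y:(235+(x-400)/2.5,140+y/2.5)
for n,a,b,c,d in(("A",(87,167),(656,159),(87,185),(656,171)),("B",(120,104),(586,180),(119,122),(587,193)),("C",(194,85),(520,141),(193,105),(523,155))):
    q,e=tri(S,s(*a),T,t(*b));print(n,q,e,"base@44",atz(S,s(*c),44)[:2],atz(T,t(*d),44)[:2],"top@96",atz(S,s(*a),96)[:2],atz(T,t(*b),96)[:2])
```

```text
A [533.  -41.4  94.9] 0.5999250924127324 base@44 [536.1 -43.8] [530.7 -42.7] top@96 [533.4 -41.4] [532.6 -41.7]
B [512.2  33.6  92.2] 0.6269515184312046 base@44 [514.3  31.8] [507.9  34.2] top@96 [512.9  32.2] [511.6  33.8]
C [556.2 102.7  92.2] 3.0878109161914344 base@44 [560.8 100.5] [552.8 104.3] top@96 [556.1 100. ] [556.3 103.7]
```

Run:
```python
from h import *
plan([(556.5,102,115,174,0.15),(556.5,102,75,174,.15,1),(556.5,102,28,174,.15)])
```

```text
t 31.325 at [418.4 369.5 167.1] psi 173.9 w 44.06268426157862 gf 0.0 F [-0.1 -0.6 -0.8]
[[0.15,[-0.473,-0.718,0.149],[0,0,0.0]],[0.15,[-0.473,-0.719,0.149],[0,0,0.0]],[0.15,[-0.472,-0.718,0.149],[0,0,0.0]],[0.15,[-0.473,-0.718,0.149],[0,0,0.0]],[0.15,[-0.473,-0.719,0.149],[0,0,0.0]],[0.15,[-0.473,-0.718,0.149],[0,0,0.0]],[0.15,[-0.473,-0.718,0.148],[0,0,-0.001]],[0.15,[0,0,0.8],[0,0,0.0]]]
[[0.15,[0,0,0],[0,0,0]],[0.15,[0,0,0.47],[0,0,0.0]],[0.15,[0,0,0.47],[0,0,0.0]]]
```

>>> apply_moves(targets=[[0.15,[-0.473,-0.718,0.15],[0,0,0]],[0.15,[-0.473,-0.718,0.15],[0,0,0]],[0.15,[-0.473,-0.718,0.15],[0,0,0]],[0.15,[-0.473,-0.718,0.15],[0,0,0]],[0.15,[-0.473,-0.718,0.15],[0,0,0]],[0.15,[-0.473,-0.718,0.15],[0,0,0]],[0.15,[-0.473,-0.718,0.15],[0,0,0]],[0.15,[0,0,0.8],[0,0,0]]])

```text
t: 32.33
ee_pos: [560.7, 100.4, 76.3]
orientation: [0.17, 3.13, 0.002]
ft_force: [0.5, -0.3, -0.7]
width: 50.5
grasp_force: 0.0
```

>>> apply_moves(targets=[[0.15,[0,0,0],[0,0,0]],[0.15,[0,0,0.47],[0,0,0]],[0.15,[0,0,0.47],[0,0,0]],[-1,[0,0,0],[0,0,0]],[-1,[0,0,0],[0,0,0]],[-1,[0,0,0],[0,0,0]],[-1,[0,0,0],[0,0,0]]])

```text
t: 33.2
ee_pos: [557.7, 103.1, 29.0]
orientation: [0.163, 3.135, 0.001]
ft_force: [-0.1, 1.8, 7.7]
width: 25.3
grasp_force: 30.0
```

Run:
```python
from h import *
o,p,r,psi=state()
plan([(*p,174,-1,1),(p[0],p[1],95,174,-1),(526.3,346.4,95,174,-1,1),(526.3,346.4,15,174,-1,1)],step=40)
```

```text
t 33.2 at [557.7 103.1  29. ] psi 174.0 w 25.32945649340578 gf 30.0017112493515 F [-0.1  1.8  7.7]
[[-1,[0,0,0.0],[0.001,0.001,0.0]],[-1,[0,0,0],[0,0,0]],[-1,[0,0,-0.66],[0,0,0.0]],[-1,[-0.001,-0.001,-0.659],[0,0,0.0]],[-1,[0.162,0.682,-0.001],[0,0,0.0]],[-1,[0.161,0.682,0.0],[0,0,0.0]],[-1,[0.162,0.682,-0.001],[0,0,0.0]],[-1,[0.162,0.682,-0.001],[0,0,0.0]]]
[[-1,[0.161,0.682,0.0],[0,0,0.0]],[-1,[0.162,0.681,-0.001],[0,0,0.0]],[-1,[0.162,0.682,-0.001],[0,0,0.0]],[-1,[0,0,0],[0,0,0]],[-1,[0,0.001,0.533],[0,0,0.0]],[-1,[0,0,0.534],[0,0,0.0]],[-1,[0.001,0.001,0.533],[0,0,0.0]],[-1,[0,0,0],[0,0,0]]]
```

>>> apply_moves(targets=[[-1,[0,0,-0.4],[0,0,0]],[-1,[0,0,-0.66],[0,0,0]],[-1,[0,0,-0.3],[0,0,0]],[-1,[0.16,0.68,0],[0,0,0]],[-1,[0.16,0.68,0],[0,0,0]],[-1,[0.16,0.68,0],[0,0,0]],[-1,[0.16,0.68,0],[0,0,0]],[-1,[0.16,0.68,0],[0,0,0]]])

```text
t: 34.2
ee_pos: [534.1, 277.0, 95.3]
orientation: [-0.164, -3.137, 0.0]
ft_force: [0.9, 0.0, -2.0]
width: 25.3
grasp_force: 30.0
```

>>> apply_moves(targets=[[-1,[0.16,0.68,0],[0,0,0]],[-1,[0.16,0.68,0],[0,0,0]],[-1,[0,0,0],[0,0,0]],[-1,[0,0,0],[0,0,0]]])

```text
t: 34.7
ee_pos: [525.3, 344.7, 95.2]
orientation: [-0.163, -3.137, 0.001]
ft_force: [0.7, 0.4, -1.0]
width: 25.3
grasp_force: 30.0
```

Run:
```python
from h import *
plan([(526.3,346.4,45,174,-1),(526.3,346.4,10,174,-1,1)],step=20)
I=stands()
b=cv2.resize(I["top"]["pixels"][150:300,150:350],(800,600),interpolation=cv2.INTER_CUBIC);cv2.imwrite("pics/s11.png",b)
```

```text
t 34.7 at [525.3 344.7  95.2] psi 174.1 w 25.3288096558465 gf 29.99972552061081 F [ 0.7  0.4 -1. ]
[[-1,[-0.005,0.012,0.334],[-0.001,0,0.0]],[-1,[-0.006,0.012,0.335],[0,0,0.0]],[-1,[-0.005,0.012,0.334],[0,0,0.001]],[-1,[0,0,0.35],[0,0,0.0]],[-1,[-0.001,-0.001,0.35],[0,0,0.0]],[-1,[0,0,0],[0,0,0]]]
scene 0.71 [320. 271. 332. 295.] 324.4 283.6 [536.1 -45.4]
scene 0.7 [410. 168. 425. 185.] 418.3 177.8 [524.5 373.7]
scene 0.65 [328. 247. 351. 270.] 337.2 258.3 [514.3  29.8]
  pin scene [335.6 258.7] 0.81 [507.1  32.4]
  pin scene [325.9 281.2] 0.77 [530.3 -32.9]
  pin scene [413.9 177.8] 0.73 [510.4 377.9]
top 0.76 [329. 199. 345. 220.] 335.2 208.6 [528.7 -36.5]
top 0.49 [301. 209. 318. 226.] 308.7 216.4 [508.5  37. ]
  pin top [310.  215.9] 0.7 [514.4  33.9]
```

>>> apply_moves(targets=[[-1,[0,0.03,0.5],[0,0,0]],[-1,[0,0,0.6],[0,0,0]],[-1,[0,0,0.4],[0,0,0]],[-1,[0,0,0.16],[0,0,0]],[-1,[0,0,0],[0,0,0]]])

```text
t: 35.62
ee_pos: [526.0, 346.7, 12.4]
orientation: [-0.164, -3.137, 0.0]
ft_force: [0.2, 0.7, -0.5]
width: 25.5
grasp_force: 30.0
```

>>> apply_moves(targets=[[-1,[0,0,0.05],[0,0,0]],[-1,[0,0,0.05],[0,0,0]],[-1,[0,0,0],[0,0,0]]])

```text
t: 36.0
ee_pos: [526.0, 346.9, 7.8]
orientation: [0.163, 3.137, 0.0]
ft_force: [-0.0, -0.3, -1.6]
width: 25.5
grasp_force: 30.0
```

>>> apply_moves(targets=[[-1,[0,0,0.05],[0,0,0]],[-1,[0,0,0.03],[0,0,0]],[-1,[0,0,0],[0,0,0]]])

```text
t: 36.38
ee_pos: [525.9, 346.9, 4.1]
orientation: [-0.163, -3.137, -0.0]
ft_force: [-2.3, -0.6, 4.4]
width: 25.1
grasp_force: 30.0
```

>>> apply_moves(targets=[[0.15,[0,0,0],[0,0,0]],[0.15,[0,0,0],[0,0,0]],[0.15,[0,0,0],[0,0,0]],[0.15,[0,0,0],[0,0,0]],[0.15,[0,0,-0.5],[0,0,0]],[0.15,[0,0,-0.9],[0,0,0]],[0.15,[0,0,-0.7],[0,0,0]],[0.15,[0,0,0],[0,0,0]]])

```text
t: 37.38
ee_pos: [527.8, 348.0, 111.7]
orientation: [0.163, 3.133, 0.005]
ft_force: [0.6, 1.0, -0.8]
width: 50.8
grasp_force: 0.0
```

Run:
```python
from h import *
plan([(512.2,33.2,110,174,0.15),(512.2,33.2,75,174,.15,1),(512.2,33.2,28,174,.15)])
stands()
```

```text
t 37.375 at [527.8 348.  111.7] psi 174.0 w 50.78420666340257 gf 0.0 F [ 0.6  1.  -0.8]
[[0.15,[-0.043,-0.787,0.001],[0.002,0.003,0.0]],[0.15,[-0.043,-0.787,0.004],[0,0,0.0]],[0.15,[-0.043,-0.787,0.004],[0,0,0.0]],[0.15,[-0.043,-0.787,0.004],[0,0,0.0]],[0.15,[-0.042,-0.786,0.003],[0,0,0.0]],[0.15,[-0.043,-0.787,0.004],[0,0,0.0]],[0.15,[-0.043,-0.787,0.004],[0,0,0.0]],[0.15,[-0.043,-0.787,0.004],[0,0,0.0]]]
[[0.15,[0,-0.001,0.7],[0,0,0.0]],[0.15,[0,0,0],[0,0,0]],[0.15,[0,0,0.47],[0,0,0.0]],[0.15,[0,0,0.47],[0,0,0.0]]]
scene 0.73 [319. 272. 331. 293.] 324.2 283.7 [535.8 -46. ]
scene 0.62 [331. 247. 348. 270.] 337.3 258.3 [514.5  30.1]
scene 0.6 [405. 177. 417. 197.] 411.1 189.2 [532.  329.8]
  pin scene [335.6 257.6] 0.86 [505.   34.8]
  pin scene [327.6 280.8] 0.78 [533. -29.]
  pin scene [409.5 192. ] 0.72 [529.9 331.4]
top 0.53 [325. 199. 346. 218.] 335.7 208.3 [529.3 -37.7]
  pin top [335.9 207.2] 0.85 [537.3 -39. ]
  pin top [309.2 215.1] 0.51 [516.8  36.1]
```

>>> apply_moves(targets=[[0.15,[-0.04,-0.787,0],[0,0,0]],[0.15,[-0.04,-0.787,0],[0,0,0]],[0.15,[-0.04,-0.787,0],[0,0,0]],[0.15,[-0.04,-0.787,0],[0,0,0]],[0.15,[-0.04,-0.787,0],[0,0,0]],[0.15,[-0.04,-0.787,0],[0,0,0]],[0.15,[-0.04,-0.787,0],[0,0,0]],[0.15,[-0.06,-0.787,0],[0,0,0]]])

```text
t: 38.67
ee_pos: [509.4, 30.7, 107.7]
orientation: [-0.163, -3.136, 0.0]
ft_force: [0.8, 1.2, -0.2]
width: 50.7
grasp_force: 0.0
```

>>> apply_moves(targets=[[0.15,[0,0,0],[0,0,0]],[0.15,[0,0,0],[0,0,0]]])

```text
t: 38.92
ee_pos: [509.9, 32.3, 108.1]
orientation: [-0.164, -3.136, -0.0]
ft_force: [-0.8, -0.1, -0.1]
width: 50.4
grasp_force: 0.0
```

>>> apply_moves(targets=[[0.15,[0,0,0.7],[0,0,0]],[0.15,[0,0,0.5],[0,0,0]],[0.15,[0,0,0.45],[0,0,0]],[-1,[0,0,0],[0,0,0]],[-1,[0,0,0],[0,0,0]],[-1,[0,0,0],[0,0,0]],[-1,[0,0,0],[0,0,0]],[-1,[0,0,0],[0,0,0]]])

```text
t: 39.92
ee_pos: [510.9, 32.0, 26.9]
orientation: [0.163, 3.136, 0.0]
ft_force: [-0.3, 1.0, 6.3]
width: 25.9
grasp_force: 30.0
```

Run:
```python
from h import *
o,p,r,psi=state()
plan([(p[0],p[1],p[2]+66,174,-1),(455.6,359.9,p[2]+66,174,-1)],step=36)
```

```text
t 39.925 at [510.9  32.   26.9] psi 174.0 w 25.928413802119856 gf 30.001070201396942 F [-0.3  1.   6.3]
[[-1,[-0.001,0,-0.66],[0,0.001,0.0]],[-1,[0,0,-0.66],[0,0,0.0]],[-1,[0.178,0.641,0.0],[0,0,0.0]],[-1,[0.178,0.641,0.0],[0,0,0.0]],[-1,[0.178,0.641,0.0],[0,0,0.0]],[-1,[0.178,0.64,0.001],[0,0,0.0]],[-1,[0.179,0.641,0.0],[0,0,0.0]],[-1,[0.178,0.641,0.0],[0,0,0.0]]]
[[-1,[0.178,0.641,0.0],[0,0,0.0]],[-1,[0.178,0.641,0.0],[0,0,0.0]],[-1,[0.178,0.641,0.0],[0,0,0.0]],[-1,[0.178,0.641,0.001],[0,0,0.0]]]
```

>>> apply_moves(targets=[[-1,[0,0,-0.4],[0,0,0]],[-1,[0,0,-0.62],[0,0,0]],[-1,[0,0,-0.3],[0,0,0]],[-1,[0.18,0.64,0],[0,0,0]],[-1,[0.18,0.64,0],[0,0,0]],[-1,[0.18,0.64,0],[0,0,0]],[-1,[0.18,0.64,0],[0,0,0]],[-1,[0.18,0.64,0],[0,0,0]]])

```text
t: 40.92
ee_pos: [481.4, 196.6, 91.7]
orientation: [-0.164, -3.137, 0.0]
ft_force: [-0.1, 0.3, -0.4]
width: 25.5
grasp_force: 30.0
```

>>> apply_moves(targets=[[-1,[0.18,0.64,0],[0,0,0]],[-1,[0.18,0.64,0],[0,0,0]],[-1,[0.18,0.64,0],[0,0,0]],[-1,[0.18,0.64,0],[0,0,0]],[-1,[0.18,0.64,0],[0,0,0]],[-1,[0,0,0],[0,0,0]],[-1,[0,0,0.5],[0,0,0]],[-1,[0,0,0.5],[0,0,0]]])

```text
t: 41.92
ee_pos: [453.9, 358.6, 41.4]
orientation: [0.164, 3.137, -0.0]
ft_force: [-0.0, 0.6, -0.9]
width: 25.4
grasp_force: 30.0
```

>>> apply_moves(targets=[[-1,[0,0,0.4],[0,0,0]],[-1,[0,0,0.24],[0,0,0]],[-1,[0,0,0.06],[0,0,0]],[-1,[0,0,0.05],[0,0,0]],[-1,[0,0,0],[0,0,0]]])

```text
t: 42.55
ee_pos: [454.2, 359.8, 5.0]
orientation: [0.163, 3.137, 0.001]
ft_force: [0.9, 0.5, -1.0]
width: 25.2
grasp_force: 30.0
```

>>> apply_moves(targets=[[-1,[0,0,0.04],[0,0,0]],[-1,[0,0,0.03],[0,0,0]],[-1,[0,0,0],[0,0,0]]])

```text
t: 42.92
ee_pos: [454.1, 359.9, 2.0]
orientation: [0.163, 3.137, 0.001]
ft_force: [-2.2, -1.0, 6.5]
width: 25.2
grasp_force: 30.0
```

Contact with the tray floor. I'll release and go for stand A.

>>> apply_moves(targets=[[0.15,[0,0,0],[0,0,0]],[0.15,[0,0,0],[0,0,0]],[0.15,[0,0,0],[0,0,0]],[0.15,[0,0,0],[0,0,0]],[0.15,[0,0,-0.5],[0,0,0]],[0.15,[0,0,-0.9],[0,0,0]],[0.15,[0,0,-0.7],[0,0,0]],[0.15,[0,0,0],[0,0,0]]])

```text
t: 43.92
ee_pos: [455.6, 360.8, 108.8]
orientation: [0.163, 3.133, 0.006]
ft_force: [0.6, 1.0, -0.1]
width: 50.5
grasp_force: 0.0
```

Run:
```python
from h import *
plan([(533,-41.5,110,174,0.15)])
stands()
```

```text
t 43.925 at [455.6 360.8 108.8] psi 174.0 w 50.52718258734786 gf 0.0 F [ 0.6  1.  -0.1]
[[0.15,[-0.238,-0.784,-0.004],[0.002,0.003,0.0]],[0.15,[-0.237,-0.784,-0.003],[0,0,0.0]],[0.15,[-0.238,-0.785,-0.004],[0,0,0.0]],[0.15,[-0.238,-0.784,-0.003],[0,0,0.0]],[0.15,[-0.237,-0.784,-0.003],[0,0,0.0]],[0.15,[-0.238,-0.784,-0.003],[0,0,0.0]],[0.15,[-0.238,-0.785,-0.003],[0,0,0.0]],[0.15,[-0.237,-0.784,-0.003],[0,0,0.0]]]
[[0.15,[-0.238,-0.784,-0.003],[0,0,0.0]],[0.15,[-0.238,-0.784,-0.003],[0,0,0.0]]]
scene 0.88 [318. 270. 334. 295.] 324.4 284.2 [537.2 -46.8]
scene 0.59 [403. 180. 421. 196.] 411.4 188.5 [531.3 332. ]
scene 0.57 [385. 158. 406. 184.] 395.2 172.0 [462.8 343.4]
  pin scene [326.8 284.5] 0.85 [538.3 -38.1]
  pin scene [410.5 193. ] 0.8 [534.1 330.8]
  pin scene [392. 175.] 0.69 [456.5 341.3]
  pin scene [218.5 349.7] 0.47 [ 450.2 -353.4]
top 0.58 [330. 199. 346. 218.] 336.8 207.7 [531.  -40.9]
top 0.45 [192. 205. 208. 213.] 197.7 210.8 [532.4 341.9]
  pin top [197.  218.7] 0.67 [514.8 348.4]
```

>>> apply_moves(targets=[[0.15,[-0.238,-0.784,0],[0,0,0]],[0.15,[-0.238,-0.784,0],[0,0,0]],[0.15,[-0.238,-0.784,0],[0,0,0]],[0.15,[-0.238,-0.784,0],[0,0,0]],[0.15,[-0.238,-0.784,0],[0,0,0]],[0.15,[-0.238,-0.784,0],[0,0,0]],[0.15,[-0.238,-0.784,0],[0,0,0]],[0.15,[-0.238,-0.784,0],[0,0,0]]])

```text
t: 45.22
ee_pos: [515.6, 36.4, 105.2]
orientation: [-0.163, -3.136, 0.0]
ft_force: [0.6, 0.9, -0.2]
width: 50.6
grasp_force: 0.0
```

>>> apply_moves(targets=[[0.15,[-0.238,-0.784,0],[0,0,0]],[0.15,[-0.238,-0.784,0],[0,0,0]],[0.15,[0,0,0],[0,0,0]],[0.15,[0,0,0],[0,0,0]]])

```text
t: 45.72
ee_pos: [530.8, -42.3, 105.3]
orientation: [-0.164, -3.136, -0.001]
ft_force: [0.7, -0.4, 0.3]
width: 50.8
grasp_force: 0.0
```

Run:
```python
from h import *
plan([(533,-41.5,28,174,0.15)])
```

```text
t 45.725 at [530.8 -42.3 105.3] psi 174.0 w 50.835756470789036 gf 0.0 F [ 0.7 -0.4  0.3]
[[0.15,[-0.023,0.011,0.773],[0,-0.001,0.0]],[0.15,[-0.021,0.01,0.774],[0,0,0.0]]]
```

>>> apply_moves(targets=[[0.15,[-0.02,0.01,0.7],[0,0,0]],[0.15,[-0.02,0.01,0.5],[0,0,0]],[0.15,[0,0,0.34],[0,0,0]],[-1,[0,0,0],[0,0,0]],[-1,[0,0,0],[0,0,0]],[-1,[0,0,0],[0,0,0]],[-1,[0,0,0],[0,0,0]],[-1,[0,0,0],[0,0,0]]])

```text
t: 46.72
ee_pos: [534.2, -42.0, 29.9]
orientation: [0.164, 3.136, -0.0]
ft_force: [-0.1, 0.2, 6.1]
width: 25.8
grasp_force: 30.0
```

Run:
```python
from h import *
o,p,r,psi=state()
plan([(p[0],p[1],p[2]+66,174,-1),(384.9,373.4,p[2]+66,174,-1)],step=38)
```

```text
t 46.725 at [534.2 -42.   29.9] psi 174.0 w 25.76136056879733 gf 29.99970316886902 F [-0.1  0.2  6.1]
[[-1,[-0.001,0,-0.66],[0,0.001,0.0]],[-1,[0,0,-0.66],[0,0,0.0]],[-1,[0.32,0.663,0.0],[0,0,0.0]],[-1,[0.319,0.662,0.0],[0,0,0.0]],[-1,[0.32,0.663,0.0],[0,0,0.0]],[-1,[0.319,0.663,0.0],[0,0,0.0]],[-1,[0.32,0.662,0.0],[0,0,0.0]],[-1,[0.319,0.663,0.0],[0,0,0.0]]]
[[-1,[0.32,0.663,0.0],[0,0,0.0]],[-1,[0.32,0.663,0.001],[0,0,0.0]],[-1,[0.319,0.662,0.0],[0,0,0.0]],[-1,[0.32,0.663,0.0],[0,0,0.0]],[-1,[0.319,0.663,0.0],[0,0,0.0]],[-1,[0.32,0.662,0.0],[0,0,0.0]]]
```

>>> apply_moves(targets=[[-1,[0,0,-0.4],[0,0,0]],[-1,[0,0,-0.62],[0,0,0]],[-1,[0,0,-0.3],[0,0,0]],[-1,[0.32,0.663,0],[0,0,0]],[-1,[0.32,0.663,0],[0,0,0]],[-1,[0.32,0.663,0],[0,0,0]],[-1,[0.32,0.663,0],[0,0,0]],[-1,[0.32,0.663,0],[0,0,0]]])

```text
t: 47.72
ee_pos: [470.4, 132.2, 94.8]
orientation: [-0.164, -3.137, 0.0]
ft_force: [1.5, 0.1, -2.4]
width: 25.6
grasp_force: 30.0
```

>>> apply_moves(targets=[[-1,[0.32,0.663,0],[0,0,0]],[-1,[0.32,0.663,0],[0,0,0]],[-1,[0.32,0.663,0],[0,0,0]],[-1,[0.32,0.663,0],[0,0,0]],[-1,[0.32,0.663,0],[0,0,0]],[-1,[0.32,0.663,0],[0,0,0]],[-1,[0.32,0.663,0],[0,0,0]],[-1,[0,0,0],[0,0,0]]])

```text
t: 48.72
ee_pos: [383.2, 375.4, 94.8]
orientation: [0.159, 3.138, 0.0]
ft_force: [-0.6, -0.2, -0.9]
width: 25.0
grasp_force: 30.0
```

>>> apply_moves(targets=[[-1,[0,0,0.5],[0,0,0]],[-1,[0,0,0.5],[0,0,0]],[-1,[0,0,0.4],[0,0,0]],[-1,[0,0,0.2],[0,0,0]],[-1,[0,0,0],[0,0,0]]])

```text
t: 49.35
ee_pos: [383.8, 372.8, 14.5]
orientation: [-0.164, -3.136, 0.002]
ft_force: [1.0, -0.1, -1.3]
width: 25.3
grasp_force: 30.0
```

>>> apply_moves(targets=[[-1,[0,0,0.08],[0,0,0]],[-1,[0,0,0.05],[0,0,0]],[-1,[0,0,0.04],[0,0,0]],[-1,[0,0,0],[0,0,0]]])

```text
t: 49.85
ee_pos: [383.9, 373.8, 6.6]
orientation: [0.163, 3.137, 0.0]
ft_force: [0.1, 0.2, -1.2]
width: 25.4
grasp_force: 30.0
```

>>> apply_moves(targets=[[-1,[0,0,0.04],[0,0,0]],[-1,[0,0,0],[0,0,0]]])

```text
t: 50.1
ee_pos: [384.1, 373.9, 4.9]
orientation: [0.163, 3.137, 0.0]
ft_force: [-0.9, -0.9, 3.5]
width: 25.6
grasp_force: 30.0
```

>>> apply_moves(targets=[[0.15,[0,0,0],[0,0,0]],[0.15,[0,0,0],[0,0,0]],[0.15,[0,0,0],[0,0,0]],[0.15,[0,0,0],[0,0,0]],[0.15,[0,0,-0.5],[0,0,0]],[0.15,[0,0,-0.9],[0,0,0]],[0.15,[0,0,-0.9],[0,0,0]],[0.15,[0,0,0],[0,0,0]]])

```text
t: 51.1
ee_pos: [385.9, 375.5, 122.9]
orientation: [0.163, 3.133, 0.008]
ft_force: [-0.3, 0.6, -0.6]
width: 50.4
grasp_force: 0.0
```

Run:
```python
from h import *
plan([(400,60,130,100,0),(400,-250,130,25,0)],step=48)
```

```text
t 51.1 at [385.9 375.5 122.9] psi 174.0 w 50.41112868570592 gf 0.0 F [-0.3  0.6 -0.6]
[[0,[-0.104,-0.694,-0.019],[0.004,0.003,0.091]],[0,[-0.202,-0.672,-0.015],[-0.001,0,0.092]],[0,[-0.297,-0.636,-0.016],[0,0,0.091]],[0,[-0.384,-0.588,-0.017],[0,0,0.092]],[0,[-0.464,-0.526,-0.016],[0,0,0.091]],[0,[-0.535,-0.454,-0.016],[0,0,0.091]],[0,[-0.595,-0.374,-0.017],[0,-0.001,0.092]],[0,[-0.641,-0.284,-0.015],[0,0,0.091]]]
[[0,[-0.676,-0.189,-0.015],[0,0,0.092]],[0,[-0.679,-0.119,0.0],[0,0,0.092]],[0,[-0.688,-0.021,0.001],[0,0,0.093]],[0,[-0.684,0.081,0.0],[0,0,0.092]],[0,[-0.666,0.177,0.0],[0,0,0.093]],[0,[-0.632,0.273,0.001],[0,0,0.093]],[0,[-0.587,0.362,0.0],[0,0,0.092]],[0,[-0.527,0.443,0.0],[0,0,0.093]]]
[[0,[-0.458,0.515,0.001],[0,0,0.092]],[0,[-0.379,0.575,0.0],[0,0,0.093]]]
```

>>> apply_moves(targets=[[0,[-0.1,-0.69,-0.02],[0,0,0.092]],[0,[-0.2,-0.67,-0.02],[0,0,0.092]],[0,[-0.3,-0.64,-0.02],[0,0,0.092]],[0,[-0.38,-0.59,-0.02],[0,0,0.092]],[0,[-0.46,-0.53,-0.02],[0,0,0.092]],[0,[-0.53,-0.45,-0.02],[0,0,0.092]],[0,[-0.59,-0.37,-0.02],[0,0,0.092]],[0,[-0.64,-0.28,-0.02],[0,0,0.092]]])

```text
t: 52.1
ee_pos: [394.2, 92.8, 126.7]
orientation: [-1.856, -2.533, 0.002]
ft_force: [-0.5, 0.2, -0.2]
width: 43.9
grasp_force: 0.0
```

>>> apply_moves(targets=[[0,[-0.68,-0.19,0],[0,0,0.092]],[0,[-0.68,-0.12,0],[0,0,0.092]],[0,[-0.69,-0.02,0],[0,0,0.092]],[0,[-0.68,0.08,0],[0,0,0.092]],[0,[-0.67,0.18,0],[0,0,0.092]],[0,[-0.63,0.27,0],[0,0,0.092]],[0,[-0.59,0.36,0],[0,0,0.092]],[0,[-0.53,0.44,0],[0,0,0.092]]])

```text
t: 53.1
ee_pos: [393.8, -183.3, 126.6]
orientation: [-2.939, -1.107, 0.002]
ft_force: [-0.3, 0.7, -0.1]
width: 43.7
grasp_force: 0.0
```

>>> apply_moves(targets=[[0,[-0.46,0.52,0],[0,0,0.092]],[0,[-0.38,0.58,0],[0,0,0.092]],[0,[0,0,0],[0,0,0]]])

```text
t: 53.48
ee_pos: [394.2, -253.2, 126.6]
orientation: [-3.068, -0.675, 0.001]
ft_force: [-0.5, 0.6, -0.1]
width: 43.9
grasp_force: 0.0
```

Run:
```python
from h import *
o,p,r,psi=state();print(p,psi)
I={n:ctrl.get_image(n) for n in("scene","top")}
for n in I:
    for d in ctrl.masks_of("bar_stand",n): print(n,np.round(d["bbox"]),round(d["score"],2))
    for d in ctrl.masks_of("ring_stand",n): print(n,"ring",np.round(d["bbox"]),round(d["score"],2))
a=cv2.resize(I["scene"]["pixels"][310:390,170:260],(396,352),interpolation=cv2.INTER_CUBIC)
b=cv2.resize(I["top"]["pixels"][205:285,415:505],(396,352),interpolation=cv2.INTER_CUBIC)
c=cv2.resize(I["scene"]["pixels"][125:225,340:450],(264,240),interpolation=cv2.INTER_CUBIC)
d=cv2.resize(I["top"]["pixels"][185:295,150:240],(216,240)[:2],interpolation=cv2.INTER_CUBIC)
m=np.zeros((600,800,3),np.uint8);m[:352,:396]=a;m[:352,400:796]=b;m[356:596,:264]=c;m[356:596,300:516]=d
cv2.imwrite("pics/m12.png",m)
```

```text
[ 394.24841319 -253.22632336  126.57821846] 24.8291819877773
scene [147. 276. 172. 294.] 0.76
scene [201. 336. 233. 363.] 0.66
scene [139. 325. 169. 355.] 0.55
scene [182. 287. 189. 306.] 0.42
scene ring [404. 180. 416. 197.] 0.69
scene ring [385. 158. 405. 182.] 0.58
scene ring [375. 141. 388. 167.] 0.52
top [475. 278. 502. 302.] 0.85
top [188. 209. 209. 223.] 0.48
top [184. 230. 202. 251.] 0.22
top ring [184. 232. 202. 252.] 0.78
top ring [190. 208. 208. 225.] 0.75
top ring [182. 259. 197. 275.] 0.68
```

View pics/m12.png

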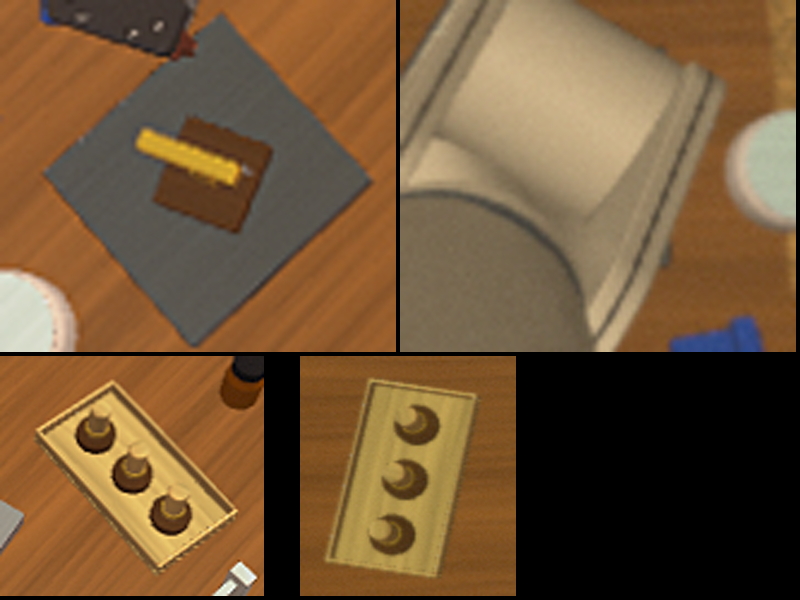

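The tray panels show all three ring stands upright on its floor. The T-stand has been knocked about 3 cm: bar from (145,138) to (240,172), base centre (214,176), still upright on the slate. I have no pictures left to view, so it's numbers from here.

Run:
```python
from h import *
np.set_printoptions(precision=1,suppress=True)
S=ctrl.get_image("scene");s=lambda x,y:(170+x/4.4,310+y/4.4)
a,b=atz(S,s(145,137),88)[:2],atz(S,s(240,171),88)[:2];print("bar ends",a,b,"mid",(a+b)/2,"len",np.linalg.norm(b-a),"yaw",np.degrees(np.arctan2(*(b-a)[::-1])))
c=np.array([atz(S,s(*q),26)[:2] for q in((190,117),(272,152),(240,233),(155,203))]);print("base",c.mean(0),[np.degrees(np.arctan2(*(c[i]-c[j])[::-1])) for i,j in((1,0),(2,3))])
# brass colour mask of bar
im=S["pixels"][310:390,170:260];h=cv2.cvtColor(im,cv2.COLOR_BGR2HSV);m=(h[...,0]>18)&(h[...,0]<32)&(h[...,1]>150)&(h[...,2]>110)
ys,xs=np.nonzero(m);r=cv2.minAreaRect(np.stack([xs+170,ys+310],1).astype(np.float32));print(len(xs),r,atz(S,r[0],84)[:2])
```

```text
bar ends [ 422.3 -362.7] [ 474.9 -339.3] mid [ 448.6 -351. ] len 57.593685099389 yaw 23.960989878001065
base [ 450.  -353.7] [np.float64(20.51484735714336), np.float64(24.405145112015216)]
120 ((211.85618591308594, 345.38360595703125), (23.40822982788086, 5.9690985679626465), 20.556045532226562) [ 444.8 -355. ]
```

Run:
```python
from h import *
plan([(448.5,-352,110,24,0.1,1),(448.5,-352,60,24,0.1),(448.5,-352,26,24,0.1)])
```

```text
t 53.825 at [ 394.6 -250.9  127.5] psi 25.1 w 44.080021136941056 gf 0.0 F [-0.2  0.8  0.4]
[[0.1,[0.04,0.763,0.116],[0,0,0.004]],[0.1,[0.045,0.762,0.116],[0,0,0.004]],[0.1,[0.049,0.762,0.116],[0,0,0.004]],[0.1,[0,0,0],[0,0,0]],[0.1,[0,0,0.5],[0,0,0.0]],[0.1,[0,0.001,0.5],[0,0,0.0]],[0.1,[0,0,0.68],[0,0,0.0]]]
```

>>> apply_moves(targets=[[0.1,[0.04,0.76,0.12],[0,0,0.004]],[0.1,[0.04,0.76,0.12],[0,0,0.004]],[0.1,[0.05,0.76,0.12],[0,0,0.004]],[0.1,[0,0,0],[0,0,0]],[0.1,[0,0,0.4],[0,0,0]],[0.1,[0,0,0],[0,0,0]]])

```text
t: 54.58
ee_pos: [446.7, -350.8, 88.5]
orientation: [-3.07, -0.652, 0.003]
ft_force: [-0.1, -0.6, -0.3]
width: 48.5
grasp_force: 0.0
```

Run:
```python
from h import *
plan([(448.5,-352,26,24,0.1)],step=25)
S=ctrl.get_image("scene");im=S["pixels"][310:390,170:260];h=cv2.cvtColor(im,cv2.COLOR_BGR2HSV);m=(h[...,0]>18)&(h[...,0]<32)&(h[...,1]>150)&(h[...,2]>110)
print(m.sum())
```

```text
t 54.575 at [ 446.7 -350.8   88.5] psi 24.0 w 48.45332608351173 gf 0.0 F [-0.1 -0.6 -0.3]
[[0.1,[0.008,0.014,0.417],[-0.002,0.001,0.0]],[0.1,[0.008,0.012,0.416],[0,0,0.0]],[0.1,[0.007,0.012,0.417],[0,0,0.0]]]
79
```

>>> apply_moves(targets=[[0.1,[0.01,0.01,0.4],[0,0,0]],[0.1,[0.01,0.01,0.4],[0,0,0]],[0.1,[0.01,0.01,0.42],[0,0,0]],[-1,[0,0,0],[0,0,0]],[-1,[0,0,0],[0,0,0]],[-1,[0,0,0],[0,0,0]],[-1,[0,0,0],[0,0,0]],[-1,[0,0,0],[0,0,0]]])

```text
t: 55.62
ee_pos: [450.2, -353.6, 29.0]
orientation: [3.073, 0.651, 0.001]
ft_force: [0.1, -0.5, 3.7]
width: 11.7
grasp_force: 30.0
```

>>> apply_moves(targets=[[-1,[0,0,0],[0,0,0]],[-1,[0,0,0],[0,0,0]]])

```text
t: 55.88
ee_pos: [450.2, -353.6, 29.0]
orientation: [3.073, 0.651, 0.0]
ft_force: [-1.3, 1.2, 5.6]
width: 11.8
grasp_force: 30.0
```

Run:
```python
from h import *
o,p,r,psi=state();q=pol(98,228);print(q)
plan([(p[0],p[1],108,psi,-1),(*q,108,4,-1,1)],step=36)
```

```text
[540.1718071  -42.57479942]
t 55.875 at [ 450.2 -353.6   29. ] psi 23.9 w 11.80194351036887 gf 29.96575355529785 F [-1.3  1.2  5.6]
[[-1,[0,0,-0.527],[0,0,0.0]],[-1,[0,0,-0.526],[0,0,0.0]],[-1,[0,0,-0.527],[0,0,0.0]],[-1,[0.463,-0.551,0.0],[0,0,0.025]],[-1,[0.441,-0.568,0.0],[0,0,0.024]],[-1,[0.419,-0.585,0.0],[0,0,0.025]],[-1,[0.396,-0.6,0.0],[0,0,0.024]],[-1,[0.373,-0.615,0.0],[0,0,0.025]]]
[[-1,[0.349,-0.63,0.0],[0,0,0.025]],[-1,[0.323,-0.642,0.0],[0,0,0.024]],[-1,[0.299,-0.654,0.0],[0,0,0.025]],[-1,[0.274,-0.666,0.0],[0,0,0.024]],[-1,[0,0,0],[0,0,0]]]
```

>>> apply_moves(targets=[[-1,[0,0,-0.4],[0,0,0]],[-1,[0,0,-0.6],[0,0,0]],[-1,[0,0,-0.56],[0,0,0]],[-1,[0.46,-0.55,0],[0,0,0.025]],[-1,[0.44,-0.57,0],[0,0,0.024]],[-1,[0.42,-0.58,0],[0,0,0.025]],[-1,[0.4,-0.6,0],[0,0,0.024]],[-1,[0.37,-0.61,0],[0,0,0.025]]])

```text
t: 56.88
ee_pos: [500.1, -180.1, 106.3]
orientation: [-3.122, -0.349, 0.001]
ft_force: [0.2, 1.1, -1.2]
width: 11.5
grasp_force: 30.0
```

>>> apply_moves(targets=[[-1,[0.35,-0.63,0],[0,0,0.025]],[-1,[0.32,-0.64,0],[0,0,0.024]],[-1,[0.3,-0.65,0],[0,0,0.025]],[-1,[0.27,-0.67,0],[0,0,0.024]],[-1,[0,0,0],[0,0,0]],[-1,[0,0,0],[0,0,0]]])

```text
t: 57.62
ee_pos: [539.5, -43.4, 106.3]
orientation: [3.139, 0.112, -0.001]
ft_force: [-0.2, 0.4, -1.2]
width: 11.7
grasp_force: 30.0
```

Run:
```python
from h import *
np.set_printoptions(precision=1,suppress=True)
plan([(*pol(98,228),60,4,-1)],step=20)
p=state()[1]
S=ctrl.get_image("scene")
for n,dz in(("bar",55.4),("base",-7)): print(n,"expected px",proj(S,p+[0,0,dz]))
for d in ctrl.masks_of("bar_stand","scene"): print(np.round(d["bbox"]),round(d["score"],2))
```

```text
t 57.625 at [539.5 -43.4 106.3] psi 4.1 w 11.730557675870127 gf 29.961996227502823 F [-0.2  0.4 -1.2]
[[-1,[0.005,-0.005,0.308],[0,0,0.0]],[-1,[0.005,-0.005,0.309],[0,0,0.001]],[-1,[0.006,-0.005,0.308],[0,0,0.0]]]
bar expected px [326.4 270.8]
base expected px [326.1 278.5]
[150. 268. 174. 293.] 0.96
[137. 324. 170. 353.] 0.74
[180. 287. 202. 315.] 0.56
[314. 270. 340. 290.] 0.53
```

>>> apply_moves(targets=[[-1,[0,0,0.4],[0,0,0]],[-1,[0,0,0.4],[0,0,0]],[-1,[0,0,0.2],[0,0,0]],[-1,[0,0,0.06],[0,0,0]],[-1,[0,0,0],[0,0,0]]])

```text
t: 58.35
ee_pos: [540.1, -43.4, 53.8]
orientation: [3.14, 0.11, 0.0]
ft_force: [-0.2, 0.1, -1.0]
width: 11.9
grasp_force: 30.0
```

>>> apply_moves(targets=[[-1,[0,0,0.04],[0,0,0]],[-1,[0,0,0.04],[0,0,0]],[-1,[0,0,0],[0,0,0]]])

```text
t: 58.72
ee_pos: [539.8, -43.1, 49.6]
orientation: [3.14, 0.11, -0.0]
ft_force: [0.2, -0.8, -1.1]
width: 11.9
grasp_force: 30.0
```

>>> apply_moves(targets=[[-1,[0,0,0.04],[0,0,0]],[-1,[0,0,0.02],[0,0,0]],[-1,[0,0,0],[0,0,0]]])

```text
t: 59.1
ee_pos: [540.3, -43.2, 46.9]
orientation: [3.139, 0.111, 0.001]
ft_force: [-1.0, -0.0, 3.3]
width: 11.7
grasp_force: 30.0
```

>>> apply_moves(targets=[[0.1,[0,0,0],[0,0,0]],[0.1,[0,0,0],[0,0,0]],[0.1,[0,0,0],[0,0,0]],[0.1,[0,0,0],[0,0,0]],[0.1,[0,0,-0.4],[0,0,0]],[0.1,[0,0,-0.8],[0,0,0]],[0.1,[0,0,-0.8],[0,0,0]],[0.1,[0,0,0],[0,0,0]]])

```text
t: 60.1
ee_pos: [542.2, -43.3, 149.6]
orientation: [3.139, 0.11, 0.01]
ft_force: [-0.2, -0.7, 0.6]
width: 48.4
grasp_force: 0.0
```

Run:
```python
from h import *
np.set_printoptions(precision=1,suppress=True)
plan([(500,50,130,20,-.2),rim(132,100,-.2),rim(132,60,-.2,1),rim(132,14,-.2)])
S=ctrl.get_image("scene")
print(proj(S,(540,-43,99)),proj(S,(540,-43,44)))
im=S["pixels"];h=cv2.cvtColor(im,cv2.COLOR_BGR2HSV)
for d in ctrl.masks_of("bar_stand","scene"): print(np.round(d["bbox"]),round(d["score"],2))
```

```text
t 60.1 at [542.2 -43.3 149.6] psi 4.0 w 48.43965348359594 gf 0.0 F [-0.2 -0.7  0.6]
[[-0.2,[-0.238,-0.641,0.128],[0.001,-0.004,-0.059]],[-0.2,[-0.176,-0.659,0.131],[0,0,-0.059]],[-0.2,[-0.115,-0.673,0.13],[0,0,-0.059]],[-0.2,[0.368,-0.541,0.2],[0,0,-0.06]],[-0.2,[0.418,-0.504,0.2],[0,0,-0.059]],[-0.2,[0.463,-0.464,0.201],[0,0,-0.059]],[-0.2,[0,0.001,0.8],[0,0,0.0]],[-0.2,[0,0,0],[0,0,0]]]
[[-0.2,[0,0,0.46],[0,0,0.0]],[-0.2,[0,0,0.46],[0,0,0.0]]]
[326.3 278.6] [326.1 284.7]
[150. 265. 175. 294.] 0.78
[139. 326. 169. 354.] 0.64
[181. 285. 199. 316.] 0.62
[319. 275. 338. 299.] 0.53
```

>>> apply_moves(targets=[[-0.2,[-0.24,-0.64,0.13],[0,0,-0.059]],[-0.2,[-0.18,-0.66,0.13],[0,0,-0.059]],[-0.2,[-0.12,-0.67,0.13],[0,0,-0.059]],[-0.2,[0.37,-0.54,0.2],[0,0,-0.06]],[-0.2,[0.42,-0.5,0.2],[0,0,-0.059]],[-0.2,[0.46,-0.46,0.2],[0,0,-0.059]],[-0.2,[0,0,0.7],[0,0,0]],[-0.2,[0,0,0],[0,0,0]]])

```text
t: 61.2
ee_pos: [518.2, 144.2, 58.6]
orientation: [-2.987, -0.971, 0.013]
ft_force: [-0.6, 0.1, -0.1]
width: 35.3
grasp_force: 0.0
```

Run:
```python
from h import *
plan([rim(132,14,-.2)])
S=ctrl.get_image("scene")
for d in ctrl.masks_of("bar_stand","scene"): print(np.round(d["bbox"]),round(d["score"],2))
```

```text
t 61.2 at [518.2 144.2  58.6] psi 36.0 w 35.30035511836497 gf 0.0 F [-0.6  0.1 -0.1]
[[-0.2,[0.058,0.029,0.446],[-0.002,0.005,0.0]],[-0.2,[0.054,0.028,0.446],[0,0,0.0]]]
[313. 269. 337. 295.] 0.97
[142. 327. 168. 356.] 0.87
[182. 286. 201. 315.] 0.84
[149. 268. 172. 295.] 0.59
```

>>> apply_moves(targets=[[-0.2,[0.06,0.03,0.4],[0,0,0]],[-0.2,[0.05,0.03,0.3],[0,0,0]],[-0.2,[0,0,0.18],[0,0,0]],[-1,[0,0,0],[0,0,0]],[-1,[0,0,0],[0,0,0]],[-1,[0,0,0],[0,0,0]],[-1,[0,0,0],[0,0,0]],[-1,[0,0,0],[0,0,0]]])

```text
t: 62.3
ee_pos: [525.9, 147.4, 18.3]
orientation: [-2.986, -0.969, 0.003]
ft_force: [-6.6, 11.9, 0.9]
width: 9.0
grasp_force: 29.3
```

>>> apply_moves(targets=[[-1,[0,0,0],[0,0,0]],[-1,[0,0,0],[0,0,0]],[-1,[-0.24,0.02,0],[0,0,-0.05]],[-1,[-0.35,0.03,0],[0,0,-0.075]],[-1,[-0.47,0.037,0],[0,0,-0.1]],[-1,[-0.47,0.037,0],[0,0,-0.1]],[-1,[-0.47,0.037,0],[0,0,-0.1]],[-1,[-0.47,0.037,0],[0,0,-0.1]]])

```text
t: 63.3
ee_pos: [461.2, 40.9, 18.1]
orientation: [-2.337, -2.089, 0.012]
ft_force: [-12.5, 3.8, 11.3]
width: 9.1
grasp_force: 29.7
```

>>> apply_moves(targets=[[-1,[-0.47,0.037,0],[0,0,-0.1]],[-1,[-0.47,0.037,0],[0,0,-0.1]],[-1,[-0.47,0.037,0],[0,0,-0.1]],[-1,[-0.47,0.037,0],[0,0,-0.1]],[-1,[-0.35,0.03,0],[0,0,-0.075]],[-1,[-0.24,0.02,0],[0,0,-0.05]],[-1,[0,0,0],[0,0,0]],[-1,[0,0,0],[0,0,0]]])

```text
t: 64.3
ee_pos: [495.9, -75.6, 18.0]
orientation: [-1.308, -2.844, 0.011]
ft_force: [-21.5, -15.8, 18.0]
width: 8.9
grasp_force: 29.9
```

Run:
```python
from h import *
o,p,r,psi=state();d=p[:2]-C;print(p,psi,"phi",np.degrees(np.arctan2(d[1],d[0]))%360+6,o["width"],o["ft_force"])
S=ctrl.get_image("scene");print("expect",proj(S,(*pol(98,324),99)),proj(S,(*pol(98,324),44)))
for d in ctrl.masks_of("bar_stand","scene"): print(np.round(d["bbox"]),round(d["score"],2))
for d in ctrl.pinpoint("bar_stand","scene"): print(np.round(d["xy"]),round(d["score"],2),atz(S,d["xy"],30))
```

```text
[495.89593876 -75.56666751  18.00418123] 130.59252821028326 phi 226.0873704517818 8.923147776356421 [-21.50658457 -15.82598745  18.03143203]
expect [370.67850112 316.73005896] [368.46253791 321.38003522]
[178. 286. 197. 316.] 0.62
[140. 326. 170. 353.] 0.59
[150. 267. 172. 294.] 0.56
[162. 286.] 0.91 [ 213.60699652 -340.91758507   30.        ]
[191. 303.] 0.82 [ 307.21190539 -318.36538379   30.        ]
[157. 339.] 0.7 [ 311.57401094 -445.63338886   30.        ]
```

>>> apply_moves(targets=[[-0.2,[0,0.06,0],[0,0,0]],[-0.2,[0,0,0],[0,0,0]],[-0.2,[0,0,0],[0,0,0]],[-0.2,[0,0,0],[0,0,0]],[-0.2,[0,0,-0.8],[0,0,0]],[-0.2,[0,0,-0.8],[0,0,0]],[-0.2,[0,0,0],[0,0,0]],[-0.2,[0,0,0],[0,0,0]]])

```text
t: 65.45
ee_pos: [505.4, -71.7, 97.8]
orientation: [1.316, 2.853, 0.0]
ft_force: [0.2, -0.4, -0.3]
width: 35.0
grasp_force: 0.0
```

```bash
cat > find.py <<'E'
from h import *
np.set_printoptions(precision=1,suppress=True)
def find():
    S=ctrl.get_image("scene");im=S["pixels"].astype(int)
    h=cv2.cvtColor(S["pixels"],cv2.COLOR_BGR2HSV)
    win=np.zeros(im.shape[:2],bool)
    for y in range(200,360):
        for x in range(300,430):
            P=atz(S,(x,y),44)[:2]
            if np.linalg.norm(P-C)<135: win[y,x]=True
    D=win&(h[...,2]<140)
    n,l,st,ce=cv2.connectedComponentsWithStats(D.astype(np.uint8))
    for i in range(1,n):
        if st[i,4]>40:
            P=atz(S,ce[i],44)[:2];d=P-C;a=np.radians(YAW);print(st[i],ce[i],"P@44",P,"booth",[d@[np.cos(a),np.sin(a)],d@[-np.sin(a),np.cos(a)]])
    for d in ctrl.masks_of("bar_stand","scene"): print(np.round(d["bbox"]),round(d["score"],2))
if __name__=="__main__": find()
E
python3 find.py
python3 - <<'E'
from h import *
p=state()[1]
plan([(p[0],p[1],150,120,-.2),(560,0,260,84,0.2),(642.5,21.7,285,84,.2)])
E
```

```text
[315 244  33  35 711] [333.8 261.9] P@44 [512.6  18.4] booth [np.float64(-99.33647054653547), np.float64(-15.085665769010209)]
[356 249  46  45 407] [376.1 269.6] P@44 [610.7  78.1] booth [np.float64(-8.020324869009416), np.float64(54.532289464456554)]
[354 310  27  26 309] [367.2 323.7] P@44 [687.4 -49.4] booth [np.float64(81.57920394254222), np.float64(-64.21165770274344)]
[150. 266. 172. 294.] 0.8
[140. 328. 169. 354.] 0.69
[305. 211. 513. 425.] 0.66
[180. 286. 201. 314.] 0.61
t 65.55 at [504.7 -71.7  97. ] psi 130.5 w 35.27590585156068 gf 0.0 F [-0.8  0.7  0.1]
[[-0.2,[0.001,-0.001,-0.53],[-0.001,-0.001,0.058]],[-0.2,[0,0,-0.531],[0,0,0.058]],[0.2,[0.172,0.419,-0.55],[0,0,0.1]],[0.2,[0.235,0.387,-0.55],[0,0,0.1]],[0.2,[0.292,0.345,-0.55],[0,0,0.1]],[0.2,[0.344,0.296,-0.549],[0,0,0.1]],[0.2,[0.301,0.798,-0.25],[0,0,0.0]],[0.2,[0.302,0.798,-0.25],[0,0,0.0]]]
```

>>> apply_moves(targets=[[-0.2,[0,0,-0.6],[0,0,0.058]],[-0.2,[0,0,-0.6],[0,0,0.058]],[0.2,[0.17,0.42,-0.6],[0,0,0.1]],[0.2,[0.24,0.39,-0.6],[0,0,0.1]],[0.2,[0.29,0.35,-0.6],[0,0,0.1]],[0.2,[0.34,0.3,-0.6],[0,0,0.1]],[0.2,[0,0,-0.3],[0,0,0]],[0.2,[0,0,0],[0,0,0]]])

```text
t: 66.55
ee_pos: [561.3, -0.5, 292.7]
orientation: [-2.331, -2.106, 0.001]
ft_force: [-0.2, 0.8, 0.1]
width: 52.6
grasp_force: 0.0
```

```bash
python3 find.py
python3 - <<'E'
from h import *
plan([(642.5,21.7,288,84,.2,2),(642.5,21.7,232,84,.2)],step=30)
E
```

```text
[350 238  40  24 506] [369.3 246.7] P@44 [555.1 116.1] booth [np.float64(-67.35479447955792), np.float64(86.55592191892005)]
[356 249  44  45 405] [375.9 269.6] P@44 [610.6  77.7] booth [np.float64(-8.085940974093251), np.float64(54.14501464685784)]
[354 310  27  26 303] [367.3 323.8] P@44 [687.7 -49.3] booth [np.float64(81.8315375806288), np.float64(-64.05146982429478)]
[179. 286. 200. 317.] 0.83
[150. 268. 171. 293.] 0.77
t 66.65 at [560.3  -0.8 291.5] psi 84.1 w 52.81483765048924 gf 0.0 F [-1.2 -0.1  0.2]
[[0.2,[0.205,0.529,0.022],[-0.002,0,0.0]],[0.2,[0.206,0.53,0.023],[0,0,0.001]],[0.2,[0.206,0.529,0.023],[0,0,0.0]],[0.2,[0,0,0],[0,0,0]],[0.2,[0,0,0],[0,0,0]],[0.2,[0,0,0.56],[0,0,0.0]],[0.2,[0.001,-0.001,0.56],[0,0,0.0]]]
```

Table is at rest, the T-stand is inside at booth x ≈ 80. Now I'll take the handle.

>>> apply_moves(targets=[[0.2,[0.2,0.53,0],[0,0,0]],[0.2,[0.21,0.53,0],[0,0,0]],[0.2,[0.21,0.53,0.04],[0,0,0]],[0.2,[0,0,0],[0,0,0]],[0.2,[0,0,0],[0,0,0]]])

```text
t: 67.28
ee_pos: [642.4, 21.8, 289.8]
orientation: [-2.333, -2.102, 0.003]
ft_force: [-0.0, -0.2, -0.3]
width: 52.3
grasp_force: 0.0
```

>>> apply_moves(targets=[[0.2,[0,0,0.4],[0,0,0]],[0.2,[0,0,0.4],[0,0,0]],[0.2,[0,0,0.36],[0,0,0]],[0.2,[0,0,0],[0,0,0]]])

```text
t: 67.78
ee_pos: [642.3, 22.0, 231.6]
orientation: [-2.333, -2.101, 0.004]
ft_force: [0.1, 0.3, -0.7]
width: 53.0
grasp_force: 0.0
```

>>> apply_moves(targets=[[-1,[0,0,0],[0,0,0]],[-1,[0,0,0],[0,0,0]],[-1,[0,0,0],[0,0,0]],[-1,[0,0,0],[0,0,0]],[-1,[0,0,0],[0,0,0]],[-1,[0,0,0],[0,0,0]],[-1,[0,0,0],[0,0,0]]])

```text
t: 68.65
ee_pos: [642.5, 22.5, 232.9]
orientation: [-2.333, -2.101, 0.003]
ft_force: [-5.1, 0.9, 2.8]
width: 13.9
grasp_force: 30.0
```

>>> apply_moves(targets=[[-1,[0,0,0.15],[0,0,0]],[-1,[0,0,0.25],[0,0,0]],[-1,[0,0,0.3],[0,0,0]],[-1,[0,0,0.3],[0,0,0]],[-1,[0,0,0.25],[0,0,0]],[-1,[0,0,0.2],[0,0,0]],[-1,[0,0,0.1],[0,0,0]],[-1,[0,0,0],[0,0,0]]])

```text
t: 69.65
ee_pos: [642.4, 22.5, 154.3]
orientation: [-2.332, -2.101, 0.004]
ft_force: [-4.5, 1.5, -5.9]
width: 13.9
grasp_force: 30.0
```

>>> apply_moves(targets=[[-1,[0,0,0.06],[0,0,0]],[-1,[0,0,0],[0,0,0]]])

```text
t: 69.9
ee_pos: [642.6, 22.5, 154.0]
orientation: [-2.333, -2.102, 0.003]
ft_force: [-11.2, 0.5, 11.4]
width: 13.7
grasp_force: 30.0
```

>>> apply_moves(targets=[[0.2,[0,0,0],[0,0,0]],[0.2,[0,0,0],[0,0,0]],[0.2,[0,0,0],[0,0,0]],[0.2,[0,0,0],[0,0,0]],[0.2,[0,0,0],[0,0,0]],[0.2,[0,0,-0.5],[0,0,0]],[0.2,[0,0,-0.9],[0,0,0]],[0.2,[0,0,-0.9],[0,0,0]]])

```text
t: 70.9
ee_pos: [643.7, 22.3, 268.5]
orientation: [-2.334, -2.103, 0.001]
ft_force: [0.9, 0.4, 0.6]
width: 52.6
grasp_force: 0.0
```

>>> apply_moves(targets=[[0.2,[0,-0.9,0],[0,0,0]],[0.2,[0,-0.9,0],[0,0,0]],[0.2,[0,-0.9,0],[0,0,0]],[0.2,[0,-0.9,0],[0,0,0]],[0.2,[0,-0.9,0],[0,0,0]],[0.2,[0,0,0],[0,0,0]]])

```text
t: 71.65
ee_pos: [417.7, 45.9, 267.7]
orientation: [-2.333, -2.104, 0.0]
ft_force: [-0.1, 0.7, 0.8]
width: 52.4
grasp_force: 0.0
```

```bash
python3 find.py
python3 - <<'E'
from h import *
S=ctrl.get_image("scene");T=ctrl.get_image("top");print(state()[:2])
h=cv2.cvtColor(S["pixels"],cv2.COLOR_BGR2HSV)
print("exp end+ shut/up",proj(S,(650.3,87.9,205)),proj(S,(650.3,87.9,285)),"end-",proj(S,(638.3,-47.7,205)),proj(S,(638.3,-47.7,285)))
for n,I in(("scene",S),("top",T)):
    print(n,[(np.round(d["xy"]),round(d["score"],2)) for d in ctrl.pinpoint("sash_handle",n)],proj(I,(643,20,202)),proj(I,(643,20,282)))
    print(n,[np.round(d["bbox"]) for d in ctrl.masks_of("ring_stand",n)])
m=(S["pixels"].max(2)<90).astype(np.uint8);m[:235]=0;m[310:]=0;m[:,:345]=0;m[:,415:]=0
k,l,st,ce=cv2.connectedComponentsWithStats(m);print([ (s.tolist(),c.round(1).tolist()) for s,c in zip(st[1:],ce[1:]) if s[4]>60])
E
```

```text
[354 254  48  47 422] [377.1 276. ] P@44 [624.4  66. ] booth [np.float64(6.802747394818745), np.float64(43.95151163942628)]
[354 310  27  26 300] [367.3 323.7] P@44 [687.6 -49.2] booth [np.float64(81.75985499438428), np.float64(-64.00653553737978)]
[149. 265. 171. 291.] 0.92
[137. 325. 169. 356.] 0.83
[181. 283. 200. 313.] 0.62
({'t': 71.85, 'qpos': array([ 7.99983179e-02,  1.29160205e-02,  1.95934965e+00, -5.23991625e-05,
        1.16817414e+00,  1.84247893e-01]), 'qvel': array([-0.0022387 ,  0.00889447, -0.00152334,  0.00017285,  0.0027389 ,
        0.00101657]), 'joint_torque': array([ 1.10577273e-01, -3.05031073e+01, -2.86479664e+01,  7.16271624e-02,
        2.29701307e-02, -1.56298789e-03]), 'ee_pos': array([421.42752284,  45.70700697, 267.88646545]), 'orientation': array([2.33359324e+00, 2.10221371e+00, 1.39164903e-03]), 'ft_force': array([ 1.08526747, -0.80961118, -0.15049156]), 'moment': array([-0.05967384, -0.09073494,  0.01678225]), 'grasp_force': 0.0, 'width': 52.95681331291805}, array([421.42752284,  45.70700697, 267.88646545]))
exp end+ shut/up [399.64039678 255.67627294] [405.59781366 242.9872563 ] end- [357.93052487 294.21896399] [360.8701211  284.10509199]
scene [(array([380., 276.]), 0.92)] [378.54770096 274.69656606] [383.00300954 263.27719028]
scene [array([375., 141., 389., 164.]), array([406., 178., 421., 198.])]
top [] [312.57053026 152.23210609] [311.82897167 141.80813711]
top [array([183., 236., 201., 248.]), array([192., 208., 209., 224.]), array([179., 257., 198., 276.])]
[]
```

```bash
python3 -c "
from workcell import ctrl
print(ctrl.close_job())"
```

```text
the job is handed in; nothing more can be done
None
```

I handed the job in at about 72 s: all three ring stands are upright in the tray, the T-stand is on the turntable about 50 mm behind the sash plane, and the sash is shut. I confirmed the end state from measurements only, as my picture views were used up, and the hand-in returned no verdict.

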